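Unlock the knife safe in a restaurant kitchen

TASK

Unlock the steel knife safe. The key lies flat on the table: lay it in the sloping rest, let go, and take it again by the end of its bow so that you can put it into the lock from above; without forcing it, feel for the hidden keyway, push the key fully home and turn it clockwise until the bolt lets go and the sprung lid rises. Leave the key standing fully home in the lock, and do not disturb the pot or the jar.

Things in the scene. Friction and masses are not known exactly. Their poses are not given: they have to be found in the camera images.
- key_bow (a point): Loose key, 105 mm long, 0.12 kg: centre of its bow, a black block 60 mm long (x), 36 wide (y), 18 thick (z). From the middle of one end (the shoulder, 30 mm from here) runs a flat steel blade. x: from bow to blade tip; y: across the width; z: across the thickness, up at the start, when it lies flat (point 9 mm up). Centre of mass 10 mm towards the blade. Works alike after half a turn about x.
- key_tip (a point): End of the key's blade on its centre line, 75 mm from key_bow, same axes. The blade is 45 mm long, 22 mm wide (y), 6 mm thick (z); its last 4 mm are narrowed to 18 x 4 mm.
- rest_seat (a point): Where the bow's centre lies when the key is seated in the fixed steel rest, 93 mm above the table. Axes level: x is the way its 45 degree face descends, y across, z up. The face lies 9 mm below (along its normal, x+z). The key lies flat on it, blade pointing down the slope (x-z), and stays. The bow lies on a strip only 26 mm wide ending 20 mm up the slope from here: fingers fit on both sides.
- rest_stop (a point): Where the middle of the key's shoulder comes to rest, 30 mm down the slope from rest_seat, same axes: here begin two prongs (28 mm gap, each 12 mm thick, 36 mm long, 14 mm high over the face). The blade goes between them and the shoulder stops against their upper ends.
- lock_mouth (a point): Centre of the lock's mouth (27 mm), top of a 60 mm square plate 10 mm above the flat deck of the fixed grey knife safe (260 mm in x, 180 in y, deck and lid 110 high). 120 mm above the table, 55 mm from the safe's near edge. x: from lock to lid; z up. A soft black flap hides what is below, no resistance. Fully home: shoulder on the plate, tip 45 mm deep. Over 80 N of key on safe is forcing it.
- plug_top (a point): Top centre of the hidden plug, 13 mm under the mouth; axes of the safe, not of the slot. Its slot, 25 x 9 mm, takes the blade's width along its length. The slot lies anywhere within 0.37 rad either way of the safe's x: feel for it; out of line the tip stops here. Friction 0.1 N m. Clockwise from above the bolt clears at 0.7 rad past x, stop at 1.15; anticlockwise stop at 0.5. Play 0.15 rad.
- lid (a joint): Hinge of the safe's aluminium lid (137 x 180 mm, hinged on the edge farthest from the lock), rad. 0 is shut; a spring lifts it slowly to its stop at 0.35, in about a second, once the bolt is clear. Its near edge is 65 mm from the lock's axis and rises about 45 mm.
- pot: Bystander: open steel pot, 110 mm across, 90 mm high; origin at the centre of its underside.
- jar: Bystander: closed clear jar with a white cap, 90 mm across, 120 mm high; origin at the centre of its underside.
Things that resemble listed ones, but are neither listed nor needed, are in the scene too. Of the things that look like the part that bears key_bow, the middle-sized one is meant. What is shaped like the part that bears rest_seat but green is not meant.

How it is judged:
By the outcome, as a careful person would: the job done as asked, in the order asked, and still so for the second after the job is handed in, with the robot touching nothing.
It also fails if it takes over 72 s, if anything falls off the work surface, if the arm or the gripper's body presses on something with over 40 N, if the wrist force passes 120 N, or if a joint passes its speed limit or range.

ROBOT

A 6-joint arm with a two-finger parallel gripper is mounted at the origin on the work surface. World frame = base frame: x ahead of the robot, y to its left, z up, the work surface at z = 0. Lengths are in mm, angles in rad, forces in N, time in s.
With the tool pointing down it reaches from about 275 to 750 mm from the base axis. Payload 10.2 kg.
Tool frame: the origin (TCP) lies at the very end of the fingers, on their centre line; the grasp point (between the pads) lies 19 mm behind it; x points along the fingers, y is the direction in which the jaws open and shut, and the axes are right-handed (so a half turn about x gives the same grasp; the last joint's range is limited). The gripper opens to 85 mm and grips with 20 to 120 N. Pads are 22 mm wide; open, the fingers measure 114 mm over their backs; the gripper's body (76 mm by 85 mm) begins 54 mm behind the grasp point. The pads swing forward as they close: fully open they stand 13 mm farther back than shut.
Start: joints at [0.898, 0.313, 1.498, -0, 1.331, -0.223], TCP at [228.275, 472.781, 231.294] pointing down, gripper open.
Joint ranges: [-2.94, 2.94], [-0.97, 2.17], [0.19, 2.56], [-1.23, 4.37], [0.02, 3.11], [-2.88, 2.88]. Speed limits (rad/s): [2.39, 2.39, 3.01, 3.14, 3.14, 3.14].

INTERFACE

Orientations are given as a unit quaternion [w, x, y, z].
In Python, from rig import ctrl gives the robot as it stands. The module is installed in compiled form; this text tells all that it offers.
- The arm moves only by the tool move_arm, never from a script. Its argument "targets" is a list that holds one entry, the list of rows, each a list of 7 numbers: the opening, from 0 (shut) to 1 (fully open), then the shift along the tool's x, y, z each as a share of 150 mm, from -1 to 1, then the turn, a rotation vector about the tool's x, y, z each as a share of 60 degrees, from -1 to 1. A call has 1 to 5 rows; each row shifts and turns the commanded pose from where the row before left it, along the tool's axes as they then stand; what a row does not reach is not made up. A row lasts 1/10 s, in which the tool goes at most 50 mm and 8.59 degrees, less where a joint would pass 70% of its speed; a pose out of reach is approached as far as the arm can. A call with a number of a shift or a turn outside -1 to 1 is refused whole. A call with a gripper value outside its range is refused whole. The fingers move at their own pace and stop on an object; "force" is the grip in N (left out, the last holds). Time passes only in rows, so rows that do not move let the fingers close. It gives the time, the measured TCP pose, the force and the opening at its end, in the units of the state.
- ctrl.sense(): the state, without advancing time (a new reading comes with each control period).
- ctrl.capture(name): name is "side" or "top" or "wrist"; returns the picture (420x560x3 uint8, red, green, blue); there is no depth.
- ctrl.calibration(name): a dict with "camera_matrix" (3x3 intrinsics, pixels), "extrinsics" (4x4, takes a point from world to camera coordinates); the wrist camera has in their place "tool_from_camera" (4x4, takes a point from camera to tool coordinates, whose origin is the TCP and whose axes are the tool frame's). Camera axes: x right, y down, z forward; pixel columns grow to the right and rows downward; lengths in mm; the calibration is good to about 2 mm. The wrist camera is an equidistant fisheye: a pixel r from the principal point sees the ray r / f radians off the axis. A picture is of the moment at which its call begins: read the wrist's pose just before it. calibration takes no time and is no camera call.
- ctrl.finish_job(): hands the job in, once; it reports no verdict.
Trained networks look in the newest picture that a camera, given by its name, has taken for a name from the list of things; names that differ only in an ending like _2 or _b are one class to them, and where a whole thing is asked for, a point or a joint stands for the part that bears it (a point fixed in the world has none). Each returns a list of dicts, best first, with "confidence" (0 to 1); they miss things now and then, are a little off and sometimes report something else, mostly with a low value. They report only what shows in the picture. A call takes as long as a camera call. They do not tell look-alikes from the thing itself.
- ctrl.recognise(label, camera): "point" ([row, column] in pixels, amid what is visible of it).
- ctrl.cut_out(label, camera): "pixels" (420x560 bool, what is visible of it) and "point" ([row, column] in pixels, amid what is visible of it).
The state is a dict: "time_s": time; "joints": joint angles; "dq": joint speeds; "tau": joint torques, N m; "eef_pos": TCP position; "ee_rot": TCP orientation; "force": force on the tool from outside, world axes, zero at the start; "wrist_torque": the same for the moment, N m; "grip_width": opening from 0.0 (shut) to 1.0 (fully open).
Only numpy, scipy, OpenCV 4.12 (cv2) and the standard library are available. Lean on these libraries where they do the work, as an engineer would, in place of code of your own. Each camera call takes 0.05 s, during which the arm holds its last target.

## Working session

There is one attempt and no reset: what is moved stays moved. The work goes in short steps, Python scripts to look and compute and a tool call to move; the robot and the scene stay as the last step left them, time stands still between calls to the robot, and variables do not carry over. Pictures are saved under pics/ and viewed, and the job is handed in when it is done.

Besides the shell and the picture viewer there is one more tool, called as name(argument=value, ...), one argument or row to a line, values as JSON. move_arm: Moves the arm, as the interface text tells. Shift numbers are shares of 150 mm and turn numbers shares of 60 degrees, none past 1 either way. Its arguments: {"type":"object","properties":{"targets":{"type":"array","items":{"type":"array","items":{"type":"array","items":{"type":"number","minimum":-1,"maximum":1}}}},"force":{"type":"number"}},"required":["targets"]}

```bash
ls; mkdir -p pics; cat > h.py <<'E'
import numpy as np, cv2
from rig import ctrl
def snap(n,f):
    im=ctrl.capture(n); cv2.imwrite(f'pics/{f}.png',im[:,:,::-1]); return im
E
python3 - <<'E'
from h import *
np.set_printoptions(precision=3,suppress=True)
for n in ['side','top','wrist']:
    snap(n,n+'0'); c=ctrl.calibration(n); print(n,c)
for n in ['side','top']:
  for l in ['key_bow','rest_seat','lock_mouth','lid','pot','jar','key_tip','rest_stop']:
    try: print(n,l,[(np.round(d['point']),round(d['confidence'],2)) for d in ctrl.recognise(l,n)])
    except Exception as e: print(n,l,e)
print(ctrl.sense())
E
```

```text
pics
side {'camera_matrix': array([[436.911,   0.   , 279.831],
       [  0.   , 436.911, 209.31 ],
       [  0.   ,   0.   ,   1.   ]]), 'extrinsics': array([[   0.992,   -0.123,   -0.005, -569.889],
       [  -0.068,   -0.519,   -0.852,  130.493],
       [   0.102,    0.846,   -0.524, 1130.666],
       [   0.   ,    0.   ,    0.   ,    1.   ]])}
top {'camera_matrix': array([[408.384,   0.   , 284.755],
       [  0.   , 408.384, 208.033],
       [  0.   ,   0.   ,   1.   ]]), 'extrinsics': array([[  0.019,  -1.   ,   0.012,  -7.616],
       [ -0.982,  -0.021,  -0.187, 605.042],
       [  0.187,  -0.008,  -0.982, 981.257],
       [  0.   ,   0.   ,   0.   ,   1.   ]])}
wrist {'camera_matrix': array([[325.192,   0.   , 280.96 ],
       [  0.   , 325.192, 208.611],
       [  0.   ,   0.   ,   1.   ]]), 'tool_from_camera': array([[  -0.001,   -0.261,    0.965, -143.698],
       [   1.   ,   -0.   ,    0.   ,   -1.005],
       [   0.   ,    0.965,    0.261,  -65.648],
       [   0.   ,    0.   ,    0.   ,    1.   ]])}
side key_bow [(array([192., 239.]), 0.68), (array([173., 234.]), 0.6),
[... 744 characters left out ...]
196., 458.]), 0.85)]
top jar [(array([192., 114.]), 0.64), (array([254., 392.]), 0.35)]
top key_tip [(array([251., 223.]), 0.77), (array([255., 184.]), 0.58), (array([265., 122.]), 0.56)]
top rest_stop [(array([267., 459.]), 0.86), (array([251., 390.]), 0.72)]
{'time_s': 0.95, 'joints': array([ 0.898,  0.313,  1.498, -0.   ,  1.331, -0.223]), 'dq': array([ 0.001,  0.   ,  0.001,  0.001,  0.   , -0.002]), 'tau': array([ -0.001, -41.218, -25.989,  -0.   ,   0.001,   0.   ]), 'eef_pos': array([228.254, 472.784, 231.304]), 'ee_rot': array([ 0.689,  0.158,  0.689, -0.158]), 'force': array([-0.577,  0.389, -0.062]), 'wrist_torque': array([ 0.035, -0.033, -0.005]), 'grip_width': 1.0030206358156193}
```

View pics/top0.png

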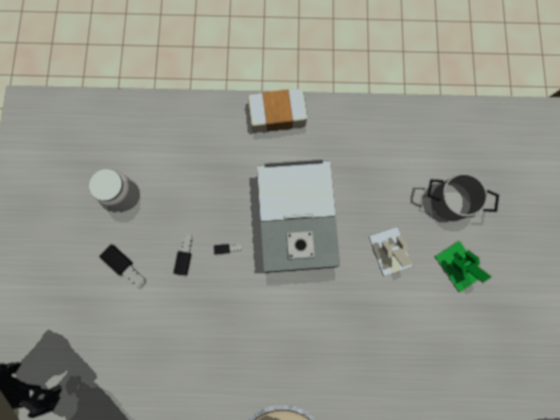

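View pics/side0.png

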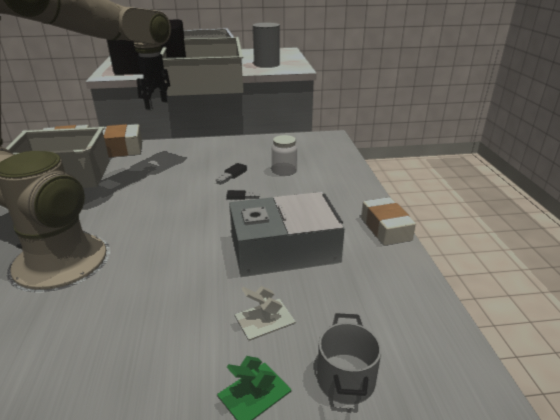

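View pics/wrist0.png

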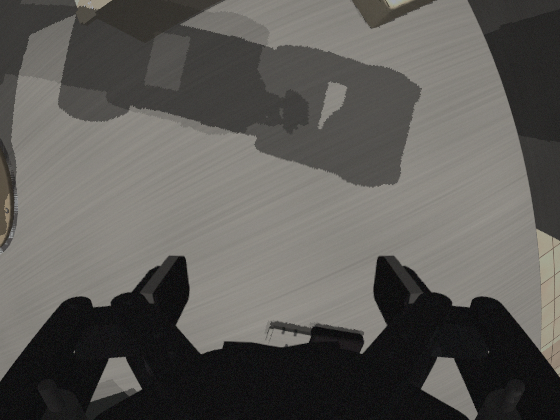

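```bash
python3 - <<'E'
import cv2
i=cv2.imread('pics/top0.png'); 
cv2.imwrite('pics/c1.png',cv2.resize(i[210:290,80:280],None,fx=4,fy=4,interpolation=2))
cv2.imwrite('pics/c2.png',cv2.resize(i[150:300,260:500],None,fx=3.3,fy=3.3,interpolation=2))
i=cv2.imread('pics/side0.png')
cv2.imwrite('pics/c3.png',cv2.resize(i[280:420,200:400],None,fx=4,fy=4,interpolation=2))
E
```

```text
(no output)
```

View pics/c1.png

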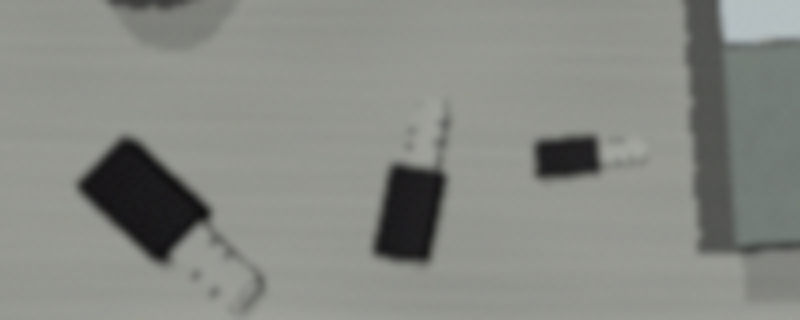

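View pics/c2.png

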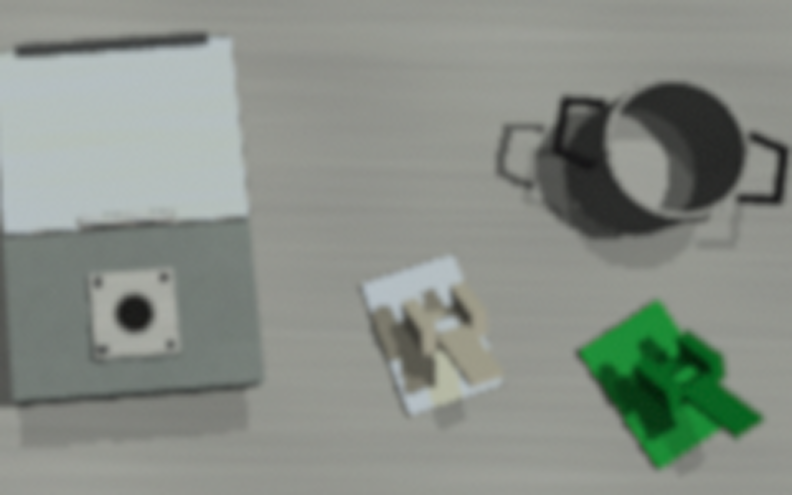

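View pics/c3.png

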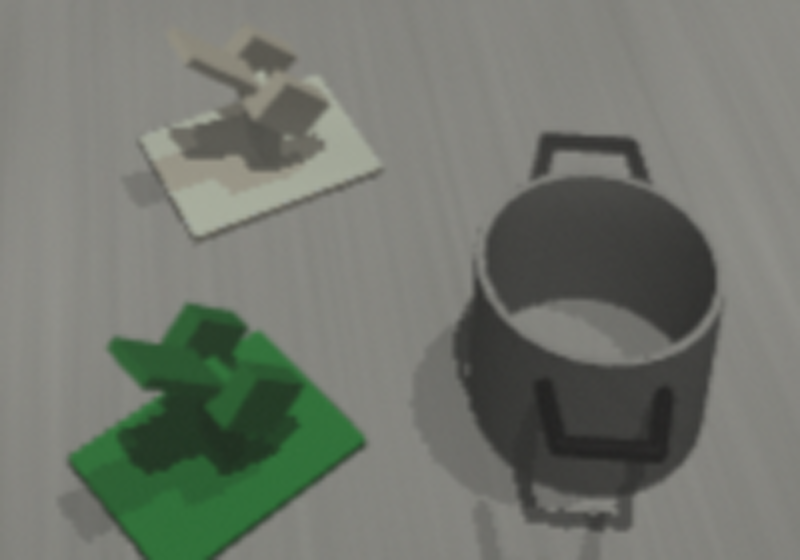

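Candidates for the key (column,row in the top picture): large one (117,260), middle one (183,256), small one (227,246). The middle-sized key at (183,256) is the one meant. For the rest: the light one at (389,254) or the green one at (459,268). The light one is meant. The lock mouth is at (299,244).

```bash
cat >> h.py <<'E'
from scipy.spatial.transform import Rotation as R
np.set_printoptions(precision=3,suppress=True)
def Rq(q): return R.from_quat([q[1],q[2],q[3],q[0]])
def ray(n,p,pose=None):  # p=[row,col] -> origin, dir in world
    c=ctrl.calibration(n); K=c['camera_matrix']
    x=(p[1]-K[0,2])/K[0,0]; y=(p[0]-K[1,2])/K[1,1]
    if n!='wrist':
        E=c['extrinsics']; d=E[:3,:3].T@np.array([x,y,1]); o=-E[:3,:3].T@E[:3,3]
    else:
        r=np.hypot(x,y); d=np.array([np.sin(r)*x/max(r,1e-9),np.sin(r)*y/max(r,1e-9),np.cos(r)])
        T=c['tool_from_camera']; pos,q=pose; W=Rq(q).as_matrix()
        d=W@T[:3,:3]@d; o=W@T[:3,3]+pos
    return o,d/np.linalg.norm(d)
def onz(n,p,z,pose=None):
    o,d=ray(n,p,pose); return o+d*(z-o[2])/d[2]
def proj(n,P,pose=None):
    c=ctrl.calibration(n); K=c['camera_matrix']; P=np.atleast_2d(P).astype(float)
    if n!='wrist':
        E=c['extrinsics']; q=P@E[:3,:3].T+E[:3,3]; u=q[:,:2]/q[:,2:]
    else:
        T=c['tool_from_camera']; pos,qq=pose; W=Rq(qq).as_matrix()
        q=((P-pos)@W-T[:3,3])@T[:3,:3]
        s=np.hypot(q[:,0],q[:,1]); th=np.arctan2(s,q[:,2]); u=q[:,:2]/s[:,None]*th[:,None]
    return np.c_[u[:,1]*K[1,1]+K[1,2],u[:,0]*K[0,0]+K[0,2]]
def pose():
    s=ctrl.sense(); return s['eef_pos'],s['ee_rot']
E
python3 - <<'E'
from h import *
im=cv2.imread('pics/top0.png'); hsv=cv2.cvtColor(im,cv2.COLOR_BGR2HSV)
m=(im.max(2)<60).astype(np.uint8); 
n,l,st,ce=cv2.connectedComponentsWithStats(m)
for i in range(1,n):
    if 60<st[i,4]<1500 and 230<ce[i][1]<280:
        p=np.argwhere(l==i); W=np.array([onz('top',q,18)[:2] for q in p])
        r=cv2.minAreaRect(W.astype(np.float32)); print(ce[i],W.mean(0),r)
for nm,p,z in [('lock',[244,301],120),('rest',[254,389],93),('keytip',[237,188],5),('pot',[196,462],60),('jar',[185,107],120),
  ('plate c',[237,288],120),('plate',[258,314],120),('plate',[233,313],120),('plate',[258,288],120),
  ('rest base c',[237,369],2),('c',[228,397],2),('c',[265,412],2),('c',[275,384],2)]:
    print(nm,onz('top',p,z))
for nm,p,z in [('lock',[214,256],120)]: print(nm,onz('side',p,z))
i=cv2.imread('pics/side0.png')
cv2.imwrite('pics/c4.png',cv2.resize(i[180:280,210:350],None,fx=5,fy=5,interpolation=2))
cv2.imwrite('pics/c5.png',cv2.resize(i[280:345,225:305],None,fx=8,fy=8,interpolation=2))
E
```

```text
[300.268 244.507] [516.956 -38.051] ((517.0018920898438, -38.65721130371094), (21.967208862304688, 22.149431228637695), 45.958499908447266)
[115.562 259.266] [469.688 435.6  ] ((469.1936340332031, 434.4734191894531), (73.27620697021484, 43.396339416503906), 48.380455017089844)
[221.378 248.973] [501.349 165.864] ((501.33868408203125, 165.5262908935547), (20.66976547241211, 33.5845947265625), 2.893141269683838)
[182.067 263.007] [463.454 264.839] ((463.4515686035156, 264.9547424316406), (33.50361633300781, 55.57683181762695), 82.48194885253906)
[455.573 271.1  ] [ 456.314 -439.223] ((456.6868896484375, -440.27410888671875), (45.48912048339844, 26.466053009033203), 44.32663345336914)
lock [507.962 -34.854 120.   ]
rest [ 490.796 -248.517   93.   ]
keytip [532.147 256.829   5.   ]
pot [ 645.403 -449.244   60.   ]
jar [640.401 432.243 120.   ]
plate c [523.852  -4.055 120.   ]
plate [475.862 -65.564 120.   ]
plate [534.516 -62.893 120.   ]
plate [474.682  -4.899 120.   ]
rest base c [ 542.082 -220.831    2.   ]
c [ 567.676 -296.073    2.   ]
c [ 470.62  -332.288    2.   ]
c [ 443.343 -258.028    2.   ]
lock [510.531 -35.394 120.   ]
```

View pics/c5.png

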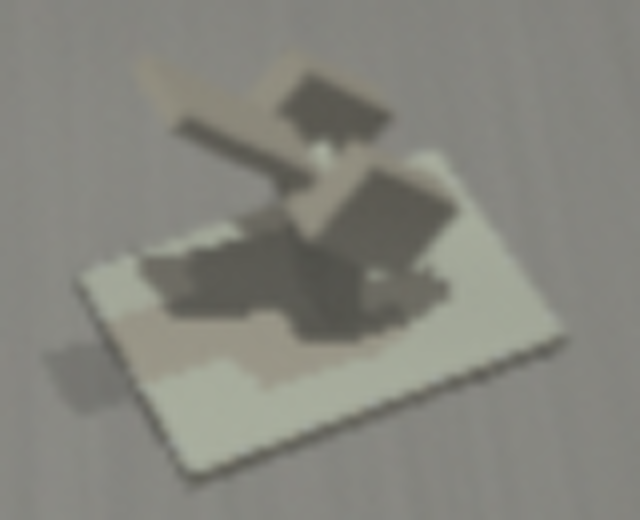

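```bash
cat >> h.py <<'E'
def rot(x,z):
    x=np.array(x,float);x/=np.linalg.norm(x); z=np.array(z,float); z-=x*(x@z); z/=np.linalg.norm(z)
    return np.c_[x,np.cross(z,x),z]
def plan(pos,Rm,n=None,show=True):
    """relative rows from current measured pose to target"""
    p,q=pose(); W=Rq(q).as_matrix(); rv=R.from_matrix(W.T@Rm).as_rotvec()
    d=np.array(pos)-p
    k=n or int(np.ceil(max(np.linalg.norm(d)/48,np.rad2deg(np.linalg.norm(rv))/8.4,1)))
    C=W.copy(); 
    print('rows',k,'rotdeg',np.rad2deg(rv),'shift tool',W.T@d)
    for i in range(k):
        s=C.T@d/k/150; t=rv/k/(np.pi/3)
        print(np.round(np.r_[s,t],4).tolist()); C=C@R.from_rotvec(rv/k).as_matrix()
E
python3 - <<'E'
from h import *
p,q=pose(); print(Rq(q).as_matrix())
a=np.deg2rad(-7.5); kx=np.array([np.cos(a),np.sin(a),0])
for s in (1,-1):
    plan([470-0*s,264,150],rot([0,0,-1],s*kx))
E
```

```text
[[ 0.     0.435  0.901]
 [ 0.     0.901 -0.435]
 [-1.     0.     0.   ]]
rows 7 rotdeg [-18.269   0.001  -0.   ] shift tool [ 81.306 -82.924 308.472]
[0.0774, -0.079, 0.2938, -0.0435, 0.0, -0.0]
[0.0774, -0.0923, 0.2899, -0.0435, 0.0, -0.0]
[0.0774, -0.1054, 0.2854, -0.0435, 0.0, -0.0]
[0.0774, -0.1183, 0.2803, -0.0435, 0.0, -0.0]
[0.0774, -0.1309, 0.2746, -0.0435, 0.0, -0.0]
[0.0774, -0.1433, 0.2684, -0.0435, 0.0, -0.0]
[0.0774, -0.1553, 0.2616, -0.0435, 0.0, -0.0]
rows 20 rotdeg [161.731  -0.001  -0.001] shift tool [ 81.306 -82.924 308.472]
[0.0271, -0.0276, 0.1028, 0.1348, -0.0, -0.0]
[0.0271, -0.0129, 0.1057, 0.1348, -0.0, -0.0]
[0.0271, 0.0021, 0.1065, 0.1348, -0.0, -0.0]
[0.0271, 0.017, 0.1051, 0.1348, -0.0, -0.0]
[0.0271, 0.0317, 0.1017, 0.1348, -0.0, -0.0]
[0.0271, 0.0456, 0.0962, 0.1348, -0.0, -0.0]
[0.0271, 0.0587, 0.0888, 0.1348, -0.0, -0.0]
[0.0271, 0.0706, 0.0797, 0.1348, -0.0, -0.0]
[0.0271, 0.0811, 0.0689, 0.1348, -0.0, -0.0]
[0.0271, 0.09, 0.0568, 0.1348, -0.0, -0.0]
[0.0271, 0.0971, 0.0436, 0.1348, -0.0, -0.0]
[0.0271, 0.1023, 0.0295, 0.1348, -0.0, -0.0]
[0.0271, 0.1054, 0.0148, 0.1348, -0.0, -0.0]
[0.0271, 0.1065, -0.0001, 0.1348, -0.0, -0.0]
[0.0271, 0.1054, -0.0151, 0.1348, -0.0, -0.0]
[0.0271, 0.1022, -0.0298, 0.1348, -0.0, -0.0]
[0.0271, 0.097, -0.0439, 0.1348, -0.0, -0.0]
[0.0271, 0.0899, -0.0571, 0.1348, -0.0, -0.0]
[0.0271, 0.081, -0.0692, 0.1348, -0.0, -0.0]
[0.0271, 0.0704, -0.0799, 0.1348, -0.0, -0.0]
```

move_arm(
  targets=[
    [[1, 0.077, -0.079, 0.294, -0.0435, 0, 0], [1, 0.077, -0.092, 0.29, -0.0435, 0, 0], [1, 0.077, -0.105, 0.285, -0.0435, 0, 0], [1, 0.077, -0.118, 0.28, -0.0435, 0, 0], [1, 0.077, -0.131, 0.275, -0.0435, 0, 0]],
  ],
)

```text
time_s: 1.45
eef_pos: [402.2, 322.4, 173.3]
ee_rot: [0.703, 0.078, 0.703, -0.078]
force: [-0.3, 0.9, -0.0]
grip_width: 1.002
```

move_arm(
  targets=[
    [[1, 0.077, -0.143, 0.268, -0.0435, 0, 0], [1, 0.077, -0.155, 0.262, -0.0435, 0, 0], [1, 0, 0, 0, 0, 0, 0]],
  ],
)

```text
time_s: 1.75
eef_pos: [472.8, 260.6, 148.8]
ee_rot: [0.705, 0.047, 0.706, -0.048]
force: [-0.5, -0.1, -0.3]
grip_width: 0.997
```

```bash
python3 - <<'E'
from h import *
s=ctrl.sense(); print(s['eef_pos'],s['joints'],s['time_s']); P=pose()
im=snap('wrist','w1'); print(P)
m=(im.max(2)<50).astype(np.uint8); m[245:]=0
n,l,st,ce=cv2.connectedComponentsWithStats(m)
for i in range(1,n):
    if st[i,4]>300:
        p=np.argwhere(l==i); W=np.array([onz('wrist',q,18,P)[:2] for q in p]); print(ce[i],st[i],cv2.minAreaRect(W.astype(np.float32)))
E
```

```text
[472.822 260.634 148.823] [ 0.287  0.424  1.566 -0.001  1.154 -1.148] 1.75
(array([472.822, 260.634, 148.823]), array([ 0.705,  0.047,  0.706, -0.048]))Traceback (most recent call last):
  File "<stdin>", line 8, in <module>
  File "h.py", line 19, in onz
    o,d=ray(n,p,pose); return o+d*(z-o[2])/d[2]
        ~~~^^^^^^^^^^
  File "h.py", line 9, in ray
    c=ctrl.calibration(n); K=c['camera_matrix']
ValueError: time passes only in moves, steps and waits
```

View pics/w1.png

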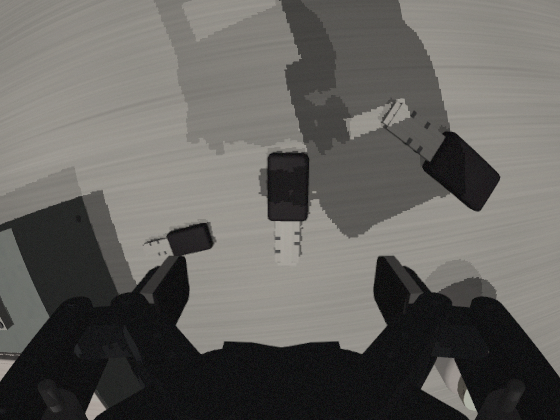

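The middle key shows in the wrist picture with its bow centre near (288,187) and its blade tip at (288,264). The small key (190,238) and the large one (462,172) are apart from it. The size order is confirmed.

```bash
sed -i 's/ctrl.calibration(n)/cal(n)/' h.py; cat >> h.py <<'E'
import functools
@functools.lru_cache
def cal(n): return ctrl.calibration(n)
E
python3 - <<'E'
from h import *
P=pose(); im=cv2.imread('pics/w1.png')
m=(im.max(2)<36).astype(np.uint8); m[245:]=0
m[:, :262]=0; m[:,315:]=0; m[:148]=0
n,l,st,ce=cv2.connectedComponentsWithStats(m)
for i in range(1,n):
    if st[i,4]>300:
        p=np.argwhere(l==i); W=np.array([onz('wrist',q,18,P)[:2] for q in p]); print(ce[i],st[i],cv2.minAreaRect(W.astype(np.float32)))
t=[onz('wrist',q,6,P) for q in ([264,275.5],[264,299.5],[224,275.5],[224,301])]; print(np.array(t))
t=[onz('wrist',q,18,P) for q in ([154,269],[154,306],[219,269],[219,307])]; print(np.array(t))
E
```

```text
[288.522 183.79 ] [ 268  153   41   68 1707] ((461.18896484375, 268.7978515625), (34.368316650390625, 59.48016357421875), 81.7801284790039)
[[536.957 247.157   6.   ]
 [540.142 270.213   6.   ]
 [496.558 252.865   6.   ]
 [499.757 276.326   6.   ]]
[[430.561 256.71   18.   ]
 [434.706 287.802  18.   ]
 [487.401 248.537  18.   ]
 [491.942 281.905  18.   ]]
```

```bash
python3 - <<'E'
from h import *
a=np.deg2rad(-7.8); kx=np.array([np.cos(a),np.sin(a),0])
plan([462.5,268.5,3],rot([0,0,-1],kx),4)
E
```

```text
rows 4 rotdeg [ 0.093 -0.073  0.037] shift tool [146.561   4.917  -9.285]
[0.2443, 0.0082, -0.0155, 0.0004, -0.0003, 0.0002]
[0.2443, 0.0081, -0.0156, 0.0004, -0.0003, 0.0002]
[0.2443, 0.0081, -0.0156, 0.0004, -0.0003, 0.0002]
[0.2443, 0.0081, -0.0157, 0.0004, -0.0003, 0.0002]
```

move_arm(
  targets=[
    [[1, 0.27, 0.011, -0.02, 0, 0, 0], [1, 0.27, 0.011, -0.02, 0, 0, 0], [0.7, 0.27, 0.011, -0.02, 0, 0, 0], [0.6, 0.12, 0, 0, 0, 0, 0], [0.6, 0.047, 0, 0, 0, 0, 0]],
  ],
  force=60,
)

```text
time_s: 2.3
eef_pos: [460.3, 270.9, 2.5]
ee_rot: [0.705, 0.046, 0.707, -0.046]
force: [0.6, 0.3, 0.2]
grip_width: 0.597
```

move_arm(
  targets=[
    [[0.55, 0, 0, 0, 0, 0, 0], [0.2, 0, 0, 0, 0, 0, 0], [0.2, 0, 0, 0, 0, 0, 0], [0.2, 0, 0, 0, 0, 0, 0], [0.2, 0, 0, 0, 0, 0, 0]],
  ],
)

```text
time_s: 2.8
eef_pos: [462.6, 270.8, 5.5]
ee_rot: [0.706, 0.047, 0.705, -0.046]
force: [-2.0, 0.9, 7.9]
grip_width: 0.401
```

```bash
python3 - <<'E'
from h import *
P=pose();print(P, ctrl.sense()['grip_width'],ctrl.sense()['force']); snap('wrist','w2')
E
```

```text
(array([462.611, 270.78 ,   5.482]), array([ 0.706,  0.047,  0.705, -0.046])) 0.40125961430868107 [-1.995  0.934  7.912]
```

View pics/w2.png

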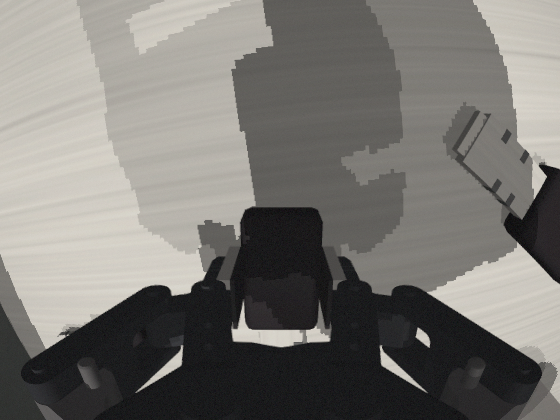

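```bash
python3 - <<'E'
from h import *
P=pose()
print([onz('wrist',p,18,P) for p in ([208,281],[329,284])])
a=np.deg2rad(-7.8); kx=np.array([np.cos(a),np.sin(a),0])
p=P[0]
a=np.deg2rad(20.5); kx=np.array([np.cos(a),np.sin(a),0])
plan(np.array([490,-250,250])+np.r_[60*kx[:2],0],rot([0,0,-1],kx),12)
E
```

```text
[array([431.941, 273.818,  18.   ]), array([493.009, 267.247,  18.   ])]
rows 12 rotdeg [-27.998   0.157  -0.046] shift tool [-244.845 -484.25   148.706]
[-0.136, -0.269, 0.0826, -0.0389, 0.0002, -0.0001]
[-0.136, -0.2722, 0.0716, -0.0389, 0.0002, -0.0001]
[-0.136, -0.2749, 0.0604, -0.0389, 0.0002, -0.0001]
[-0.136, -0.2771, 0.0491, -0.0389, 0.0002, -0.0001]
[-0.136, -0.2789, 0.0378, -0.0389, 0.0002, -0.0001]
[-0.136, -0.2802, 0.0264, -0.0389, 0.0002, -0.0001]
[-0.136, -0.2811, 0.0149, -0.0389, 0.0002, -0.0001]
[-0.136, -0.2814, 0.0034, -0.0389, 0.0002, -0.0001]
[-0.1359, -0.2813, -0.0081, -0.0389, 0.0002, -0.0001]
[-0.1359, -0.2808, -0.0196, -0.0389, 0.0002, -0.0001]
[-0.1359, -0.2798, -0.031, -0.0389, 0.0002, -0.0001]
[-0.1359, -0.2783, -0.0424, -0.0389, 0.0002, -0.0001]
```

move_arm(
  targets=[
    [[0.2, -0.2, 0, 0, 0, 0, 0], [0.2, -0.32, 0, 0, 0, 0, 0], [0.2, -0.32, 0, 0, 0, 0, 0], [0.2, -0.3, -0.1, 0.06, -0.039, 0, 0], [0.2, -0.25, -0.2, 0.065, -0.039, 0, 0]],
  ],
)

```text
time_s: 3.35
eef_pos: [475.7, 224.0, 215.7]
ee_rot: [0.708, 0.016, 0.706, -0.016]
force: [1.0, -0.4, -1.1]
grip_width: 0.401
```

move_arm(
  targets=[
    [[0.2, -0.14, -0.28, 0.064, -0.039, 0, 0], [0.2, -0.07, -0.3, 0.05, -0.039, 0, 0], [0.2, 0, -0.31, 0.04, -0.039, 0, 0], [0.2, 0, -0.31, 0.026, -0.039, 0, 0], [0.2, 0, -0.31, 0.015, -0.039, 0, 0]],
  ],
)

```text
time_s: 3.85
eef_pos: [512.6, -4.2, 244.6]
ee_rot: [0.705, -0.055, 0.705, 0.055]
force: [0.6, 0.4, -0.9]
grip_width: 0.399
```

```bash
python3 - <<'E'
from h import *
P=pose();print(P, ctrl.sense()['joints'],ctrl.sense()['grip_width'])
a=np.deg2rad(20.5); kx=np.array([np.cos(a),np.sin(a),0])
plan(np.array([490,-250,250])+np.r_[60*kx[:2],0],rot([0,0,-1],kx))
E
```

```text
(array([512.579,  -4.158, 244.626]), array([ 0.705, -0.055,  0.705,  0.055])) [-0.237  0.275  1.513  0.     1.352 -1.964] 0.39904097169104097
rows 5 rotdeg [-11.527   0.058   0.031] shift tool [  -5.278 -227.324   -1.85 ]
[-0.007, -0.3031, -0.0025, -0.0384, 0.0002, 0.0001]
[-0.0071, -0.3028, -0.0147, -0.0384, 0.0002, 0.0001]
[-0.0071, -0.3019, -0.0268, -0.0384, 0.0002, 0.0001]
[-0.0071, -0.3006, -0.039, -0.0384, 0.0002, 0.0001]
[-0.0071, -0.2988, -0.051, -0.0384, 0.0002, 0.0001]
```

move_arm(
  targets=[
    [[0.2, 0, -0.3, -0.003, -0.038, 0, 0], [0.2, 0, -0.3, -0.015, -0.038, 0, 0], [0.2, 0, -0.3, -0.027, -0.038, 0, 0], [0.2, 0, -0.27, -0.039, -0.038, 0, 0], [0.2, 0, 0, 0, 0, 0, 0]],
  ],
)

```text
time_s: 4.35
eef_pos: [537.4, -181.1, 243.7]
ee_rot: [0.699, -0.11, 0.699, 0.109]
force: [-0.6, 0.4, -2.0]
grip_width: 0.402
```

```bash
python3 - <<'E'
from h import *
P=pose();print(P, ctrl.sense()['joints'],ctrl.sense()['dq'])
snap('wrist','w3')
print(proj('wrist',[[490,-250,93],[508,-30,120],[543,-221,2],[568,-296,2],[470,-332,2],[443,-258,2]],P))
E
```

```text
(array([ 537.376, -181.064,  243.686]), array([ 0.699, -0.11 ,  0.699,  0.109])) [-0.531  0.398  1.346 -0.001  1.397 -2.412] [ 0.076 -0.038  0.053  0.026  0.007  0.084]
[[123.784 225.447]
 [221.102 444.212]
 [172.677 248.769]
 [174.332 185.507]
 [ 89.791 179.489]
 [ 83.806 243.871]]
```

View pics/w3.png

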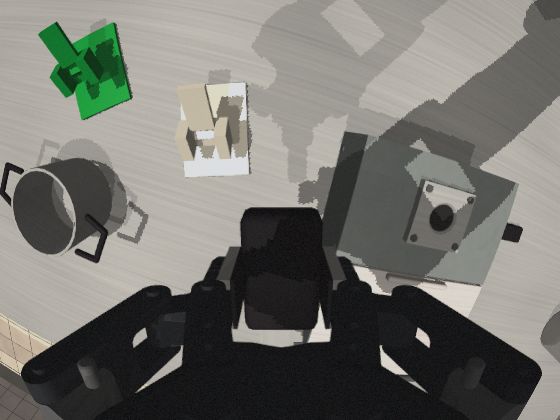

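```bash
python3 - <<'E'
from h import *
i=cv2.imread('pics/w3.png'); cv2.imwrite('pics/c6.png',cv2.resize(i[75:185,165:260],None,fx=5.4,fy=5.4,interpolation=2))
cv2.imwrite('pics/c7.png',cv2.resize(i[165:265,395:495],None,fx=6,fy=6,interpolation=2))
i=cv2.imread('pics/top0.png'); cv2.imwrite('pics/c8.png',cv2.resize(i[220:282,362:424],None,fx=9,fy=9,interpolation=2))
E
```

```text
(no output)
```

View pics/c6.png

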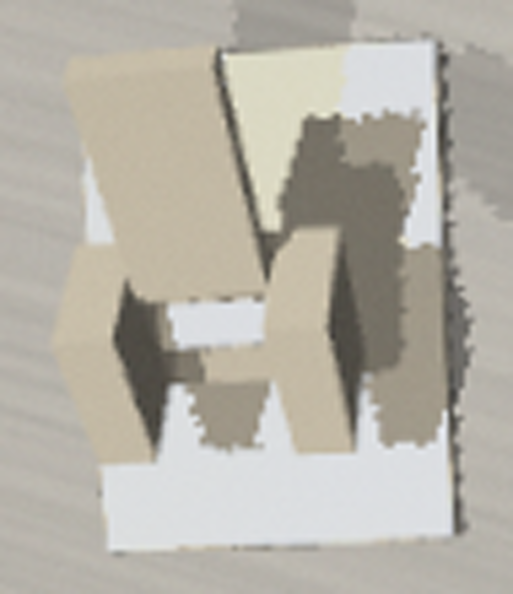

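View pics/c7.png

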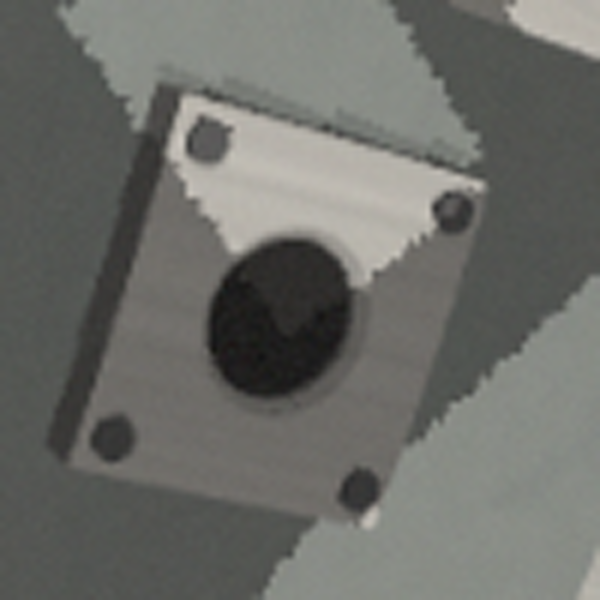

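View pics/c8.png

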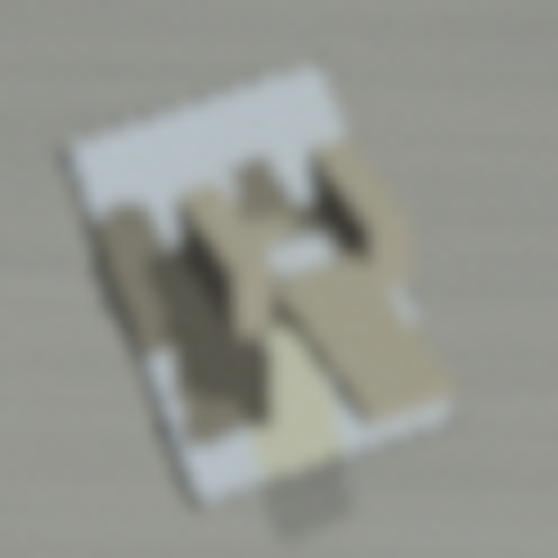

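```bash
cat > fit.py <<'E'
from h import *
from scipy.optimize import least_squares
def restpts(p,L):
    x,y,yaw=p; X=np.array([np.cos(yaw),np.sin(yaw),0]); Y=np.array([-np.sin(yaw),np.cos(yaw),0]); Z=np.array([0,0,1.])
    s=(X-Z)/2**.5; n=(X+Z)/2**.5
    return np.array([[x,y,93]+a*s+b*Y+c*n for a,b,c in L])
E
python3 - <<'E'
from fit import *
P=(np.array([537.376,-181.064,243.686]),np.array(ctrl.sense()['ee_rot']))
L=[(30,14,5),(30,26,5),(30,-14,5),(30,-26,5),(66,14,5),(66,26,5),(66,-14,5),(66,-26,5),(-20,-13,-9),(-20,13,-9)]
px=np.array([(265,335),(330,332),(115,340),(55,342),(300,455),(355,452),(155,462),(103,463),(70,72),(217,58)])/5.4
px=np.c_[px[:,1]+75,px[:,0]+165]
r=least_squares(lambda p:(proj('wrist',restpts(p,L),P)-px).ravel(),[490,-250,.36],loss='soft_l1')
print(r.x,np.rad2deg(r.x[2])); print((proj('wrist',restpts(r.x,L),P)-px)*5.4)
# overlay
for nm,f,b in (('wrist','w3',(75,165,5.4,185,260)),('top','top0',(220,362,9,282,424))):
    i=cv2.imread(f'pics/{f}.png'); c=cv2.resize(i[b[0]:b[3],b[1]:b[4]],None,fx=b[2],fy=b[2],interpolation=2)
    for q in proj(nm,restpts(r.x,L),P): cv2.circle(c,(int((q[1]-b[1])*b[2]),int((q[0]-b[0])*b[2])),4,(0,0,255),-1)
    cv2.imwrite(f'pics/o_{nm}.png',c)
# lock
c=np.array([(185,92),(487,185),(365,525),(65,462)])/6.; w=np.array([onz('wrist',(q[1]+165,q[0]+395),120,P) for q in c]); print(w)
print('centre',w.mean(0), 'mouth', onz('wrist',(165+320/6,395+283/6),120,P), [np.linalg.norm(w[i]-w[i-1]) for i in range(4)])
for i in range(4): d=w[i]-w[i-1]; print(np.rad2deg(np.arctan2(d[1],d[0])))
E
```

```text
[ 486.671 -281.239    0.325] 18.637870611672035
[[-4.372 -0.483]
 [-4.2    0.208]
 [-1.547  0.406]
 [ 0.275 -1.387]
 [-0.213 -3.79 ]
 [ 0.825  1.689]
 [-1.918  3.356]
 [-0.372 -2.058]
 [ 6.957 -0.667]
 [ 8.46   2.761]]
[[478.89  -64.839 120.   ]
 [473.941  -5.38  120.   ]
 [533.289  -1.068 120.   ]
 [538.505 -60.02  120.   ]]
centre [506.156 -32.827 120.   ] mouth [506.137 -33.177 120.   ] [np.float64(59.80933368527911), np.float64(59.66489942030622), np.float64(59.50473682008761), np.float64(59.1821794173182)]
-175.3785918800437
94.7582980481109
4.155125774218797
-84.94378568954146
```

View pics/o_wrist.png

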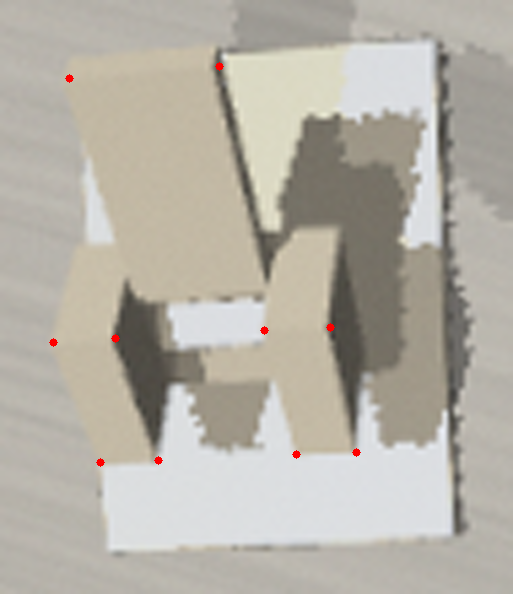

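View pics/o_top.png

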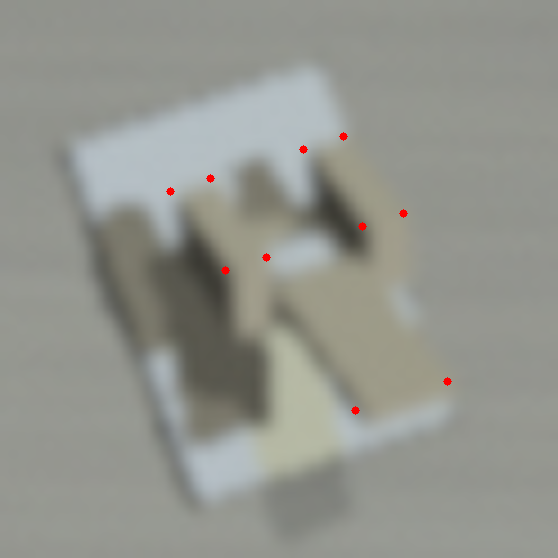

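```bash
python3 - <<'E'
from h import *
a=np.deg2rad(19); kx=np.array([np.cos(a),np.sin(a),0])
print(pose()[0])
plan(np.array([487,-281,175])+60*kx,rot([0,0,-1],kx))
E
```

```text
[ 537.31  -178.645  243.795]
rows 3 rotdeg [-1.189 -0.01  -0.005] shift tool [ 68.792 -80.822 -19.207]
[0.1529, -0.1796, -0.0427, -0.0066, -0.0001, -0.0]
[0.1529, -0.1793, -0.0439, -0.0066, -0.0001, -0.0]
[0.1529, -0.179, -0.0452, -0.0066, -0.0001, -0.0]
```

move_arm(
  targets=[
    [[0.2, 0.153, -0.18, -0.043, -0.0066, 0, 0], [0.2, 0.153, -0.18, -0.044, -0.0066, 0, 0], [0.2, 0.153, -0.18, -0.045, -0.0066, 0, 0], [0.2, 0, 0, 0, 0, 0, 0], [0.2, 0, 0, 0, 0, 0, 0]],
  ],
)

```text
time_s: 4.9
eef_pos: [544.4, -258.9, 175.4]
ee_rot: [0.697, -0.118, 0.697, 0.118]
force: [-0.5, 1.2, -0.2]
grip_width: 0.405
```

```bash
python3 - <<'E'
from fit import *
P=pose();print(P, ctrl.sense()['joints'],ctrl.sense()['dq'])
i=snap('wrist','w4')[:,:,::-1]; np.savez('w4.npz',p=P[0],q=P[1])
q=proj('wrist',restpts([486.7,-281.2,.325],[(-20,0,-9),(66,0,5)]),P); print(q)
r0=int(q[0,0])-30; c0=int(q[0,1])-60; print(r0,c0)
cv2.imwrite('pics/c9.png',cv2.resize(i[r0:r0+140,c0:c0+140],None,fx=5,fy=5,interpolation=2))
E
```

```text
(array([ 544.45 , -258.902,  175.351]), array([ 0.697, -0.118,  0.697,  0.118])) [-0.638  0.529  1.329  0.     1.285 -2.544] [ 0.018 -0.029 -0.014  0.001  0.    -0.002]
[[ 98.892 279.346]
 [187.864 278.851]]
68 219
```

View pics/c9.png

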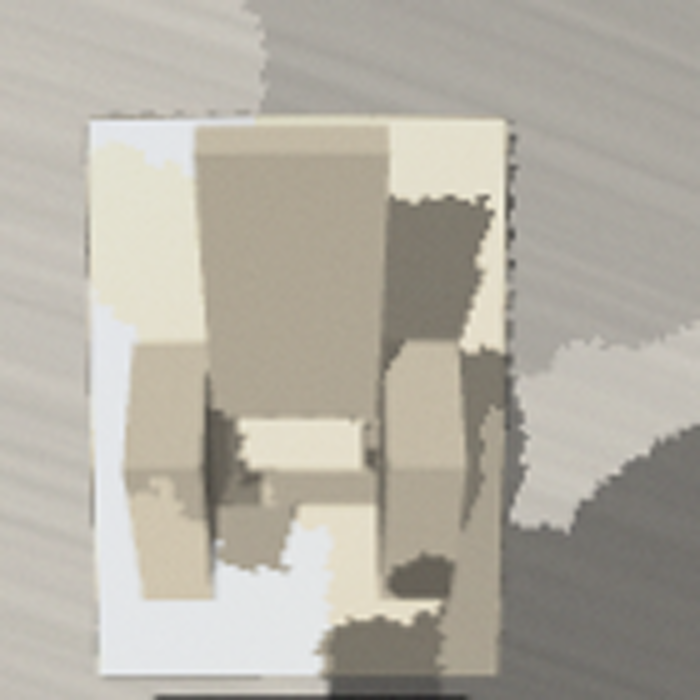

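```bash
python3 - <<'E'
from fit import *
d=np.load('w4.npz'); P=(d['p'],d['q'])
L=[(30,14,5),(30,26,5),(30,-14,5),(30,-26,5),(66,14,5),(66,-14,5),(66,-26,5),(-20,-13,-9),(-20,13,-9)]
px=np.array([(386,468),(465,468),(205,468),(124,468),(386,597),(212,598),(144,600),(195,156),(388,154)])/5
px=np.c_[px[:,1]+68,px[:,0]+219]
r=least_squares(lambda p:(proj('wrist',restpts(p,L),P)-px).ravel(),[490,-250,.36],loss='soft_l1')
print(r.x,np.rad2deg(r.x[2])); print((proj('wrist',restpts(r.x,L),P)-px)*5)
def g(p):
    Q=restpts(p[:3],L); Q[:,2]+=p[3]; return (proj('wrist',Q,P)-px).ravel()
r=least_squares(g,[490,-250,.36,0]); print('z free',r.x,abs(r.fun).max())
E
```

```text
[ 486.965 -282.207    0.339] 19.442772319114635
[[-1.201  2.174]
 [-1.035  2.505]
 [-0.127 -2.728]
 [ 0.952 -0.829]
 [ 1.523 -5.745]
 [ 1.394  2.552]
 [-0.016 -0.058]
 [-0.761 -1.614]
 [-0.166  2.018]]
z free [ 487.041 -282.188    0.34    -0.934] 1.1586644227488136
```

```bash
cat >> fit.py <<'E'
yaw=.339; S=np.array([487,-282.2,93.]); X=np.array([np.cos(yaw),np.sin(yaw),0]); Y=np.array([-np.sin(yaw),np.cos(yaw),0]); Z=np.array([0,0,1.])
s=(X-Z)/2**.5; n=(X+Z)/2**.5
E
python3 - <<'E'
from fit import *
Rl=rot(-n,s)
plan(S-5*s+60*n-3.5*n,Rl,7)
E
```

```text
rows 7 rotdeg [-0.197 45.05  -0.039] shift tool [ 39.626  -3.063 -25.934]
[0.0377, -0.0029, -0.0247, -0.0005, 0.1073, -0.0001]
[0.0403, -0.0029, -0.0203, -0.0005, 0.1073, -0.0001]
[0.0423, -0.0029, -0.0157, -0.0005, 0.1073, -0.0001]
[0.0438, -0.0029, -0.0108, -0.0005, 0.1073, -0.0001]
[0.0447, -0.0029, -0.0059, -0.0005, 0.1073, -0.0001]
[0.0451, -0.0029, -0.0008, -0.0005, 0.1073, -0.0001]
[0.0449, -0.0029, 0.0042, -0.0005, 0.1073, -0.0001]
```

move_arm(
  targets=[
    [[0.2, 0.02, -0.003, -0.025, 0, 0.1073, 0], [0.2, 0.03, -0.003, -0.02, 0, 0.1073, 0], [0.2, 0.043, -0.003, -0.016, 0, 0.1073, 0], [0.2, 0.045, -0.003, -0.011, 0, 0.1073, 0], [0.2, 0.045, -0.003, -0.006, 0, 0.1073, 0]],
  ],
)

```text
time_s: 5.45
eef_pos: [528.5, -266.7, 152.5]
ee_rot: [0.476, -0.147, 0.863, 0.079]
force: [-0.6, 0.1, -0.7]
grip_width: 0.4
```

move_arm(
  targets=[
    [[0.2, 0.045, -0.003, 0, 0, 0.1073, 0], [0.2, 0.045, -0.003, 0, 0, 0.1073, 0], [0.2, 0, 0, 0, 0, 0, 0], [0.2, 0, 0, 0, 0, 0, 0]],
  ],
)

```text
time_s: 5.85
eef_pos: [521.3, -270.7, 140.4]
ee_rot: [0.379, -0.155, 0.91, 0.064]
force: [0.2, -0.3, 0.3]
grip_width: 0.404
```

```bash
python3 - <<'E'
from fit import *
P=pose();print(P, ctrl.sense()['joints'],ctrl.sense()['dq'],ctrl.sense()['force'])
plan(S-4*s+3*n-3.5*n,rot(-n,s),3)
snap('wrist','w5'); snap('side','s5')
i=cv2.imread('pics/s5.png');cv2.imwrite('pics/s5c.png',cv2.resize(i[200:350,180:340],None,fx=4,fy=4,interpolation=2))
E
```

```text
(array([ 521.275, -270.666,  140.448]), array([ 0.379, -0.155,  0.91 ,  0.064])) [-0.458  0.901  0.963 -0.55   1.842 -2.358] [-0.019 -0.031 -0.005 -0.004 -0.001 -0.003] [ 0.181 -0.255  0.27 ]
rows 3 rotdeg [-0.161  0.152 -0.075] shift tool [59.631  0.453  3.822]
[0.1325, 0.001, 0.0085, -0.0009, 0.0008, -0.0004]
[0.1325, 0.0011, 0.0086, -0.0009, 0.0008, -0.0004]
[0.1325, 0.0011, 0.0087, -0.0009, 0.0008, -0.0004]
```

View pics/w5.png

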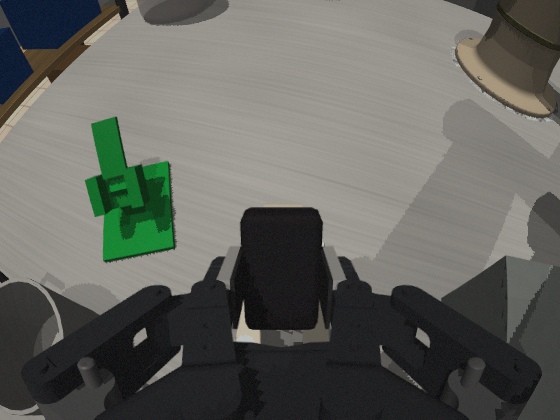

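View pics/s5c.png

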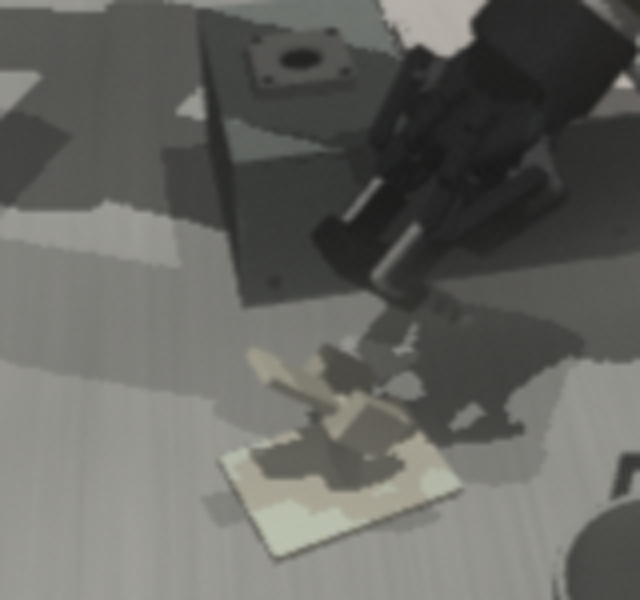

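move_arm(
  targets=[
    [[0.2, 0.15, 0.001, 0.008, 0, 0, 0], [0.2, 0.14, 0.001, 0.01, 0, 0, 0], [0.2, 0.07, 0.001, 0.007, 0, 0, 0], [0.2, 0.03, 0, 0, 0, 0, 0], [0.2, 0, 0, 0, 0, 0, 0]],
  ],
)

```text
time_s: 6.45
eef_pos: [483.9, -284.0, 96.4]
ee_rot: [0.377, -0.154, 0.911, 0.063]
force: [0.4, 0.0, -0.9]
grip_width: 0.402
```

```bash
cat > st.py <<'E'
from fit import *
q=ctrl.sense(); P=(q['eef_pos'],q['ee_rot']); W=Rq(P[1]).as_matrix()
b=P[0]-3.5*W[:,0]-S
print('t',q['time_s'],'bow-seat s,y,n',b@s,b@Y,b@n,'F s,y,n',q['force']@s,q['force']@Y,q['force']@n,'torque',q['wrist_torque'],'g',q['grip_width'])
E
python3 st.py
```

```text
t 6.45 bow-seat s,y,n -4.8803882130572465 -0.6827130826319381 3.4162486868646136 F s,y,n 0.9232845395540186 -0.12463460096825728 -0.3665251502707926 torque [ 0.105 -0.444 -0.043] g 0.4018519876950162
```

Free of contact, 3.4 mm above the face. Lower along the normal in small steps.

move_arm(
  targets=[
    [[0.2, 0.012, 0, 0, 0, 0, 0], [0.2, 0.008, 0, 0, 0, 0, 0], [0.2, 0, 0, 0, 0, 0, 0]],
  ],
)

```text
time_s: 6.75
eef_pos: [482.0, -284.5, 93.7]
ee_rot: [0.377, -0.154, 0.911, 0.064]
force: [-0.1, -0.7, -1.8]
grip_width: 0.4
```

```bash
python3 st.py
```

```text
t 6.75 bow-seat s,y,n -4.373674865605178 -0.46250928463820995 0.1125525433432606 F s,y,n 1.0547857322642693 -0.6448223446253378 -1.4686534857977298 torque [ 0.214 -0.505  0.006] g 0.4000603618185742
```

move_arm(
  targets=[
    [[0.2, 0.008, 0, 0, 0, 0, 0], [0.2, 0.008, 0, 0, 0, 0, 0], [0.2, 0, 0, 0, 0, 0, 0]],
  ],
)

```text
time_s: 7.05
eef_pos: [481.6, -284.6, 93.4]
ee_rot: [0.378, -0.155, 0.91, 0.063]
force: [9.0, 5.2, 8.2]
grip_width: 0.404
```

```bash
python3 st.py
```

```text
t 7.05 bow-seat s,y,n -4.404927263579753 -0.4751764995452092 -0.3749449835186524 F s,y,n 1.42177125044288 1.8704512701120326 13.080095289384632 torque [ 0.525 -0.44  -0.25 ] g 0.40355541596346634
```

move_arm(
  targets=[
    [[0.2, -0.008, 0, 0.015, 0, 0, 0], [0.2, 0, 0, 0.014, 0, 0, 0], [0.2, 0, 0, 0, 0, 0, 0]],
  ],
)

```text
time_s: 7.35
eef_pos: [483.4, -284.1, 91.6]
ee_rot: [0.375, -0.154, 0.912, 0.063]
force: [-5.2, 2.1, 14.2]
grip_width: 0.401
```

```bash
python3 st.py
```

```text
t 7.35 bow-seat s,y,n -1.800627193534419 -0.6014791407810276 -0.3369033964275573 F s,y,n -13.024561984822835 3.726569676239752 7.084063171169625 torque [-0.08   1.521 -0.213] g 0.40057712647618965
```

move_arm(
  targets=[
    [[0.3, -0.003, 0, -0.008, 0, 0, 0], [0.6, 0, 0, 0, 0, 0, 0], [0.7, 0, 0, 0, 0, 0, 0], [0.7, 0, 0, 0, 0, 0, 0], [0.7, 0, 0, 0, 0, 0, 0]],
  ],
)

```text
time_s: 7.85
eef_pos: [483.3, -283.9, 90.6]
ee_rot: [0.377, -0.154, 0.911, 0.064]
force: [-0.0, -1.1, 0.0]
grip_width: 0.698
```

```bash
python3 st.py; python3 - <<'E'
from fit import *
snap('wrist','w6')
E
```

```text
t 7.85 bow-seat s,y,n -1.1231619055485005 -0.3962619607691678 -1.081868765271769 F s,y,n -0.2856407660817381 -1.060481729557541 -0.2460270216367681 torque [ 0.118 -0.321 -0.031] g 0.6977873561697803
```

View pics/w6.png

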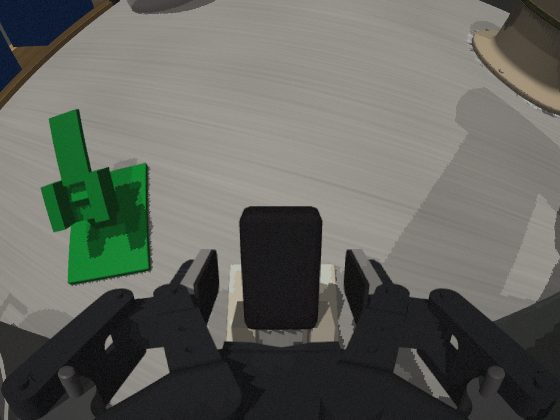

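move_arm(
  targets=[
    [[0.75, -0.05, 0, 0, 0, 0, 0], [0.75, -0.15, 0, 0, 0, 0, 0], [0.75, -0.25, 0, 0, 0, 0, 0], [0.75, -0.25, 0, 0, 0, 0, 0], [0.75, -0.1, 0, 0, 0, -0.125, 0]],
  ],
)

```text
time_s: 8.4
eef_pos: [566.4, -254.1, 174.6]
ee_rot: [0.436, -0.151, 0.884, 0.075]
force: [0.3, 0.2, -1.8]
grip_width: 0.751
```

move_arm(
  targets=[
    [[0.75, 0, 0, 0, 0, -0.125, 0], [0.75, 0, 0, 0, 0, -0.125, 0], [0.75, 0, 0, 0, 0, -0.125, 0], [0.75, 0, 0, 0, 0, -0.125, 0], [0.75, 0, 0, 0, 0, -0.125, 0]],
  ],
)

```text
time_s: 8.9
eef_pos: [564.2, -255.9, 176.9]
ee_rot: [0.699, -0.118, 0.695, 0.117]
force: [0.7, -0.5, -0.2]
grip_width: 0.747
```

```bash
python3 - <<'E'
from fit import *
P=pose();print(P,Rq(P[1]).as_matrix(), ctrl.sense()['joints'])
snap('wrist','w7')
E
```

```text
(array([ 564.154, -255.942,  176.873]), array([ 0.699, -0.118,  0.695,  0.117])) [[ 0.005 -0.329  0.944]
 [-0.     0.944  0.329]
 [-1.    -0.002  0.005]] [-0.616  0.561  1.273  0.003  1.304 -2.523]
```

View pics/w7.png

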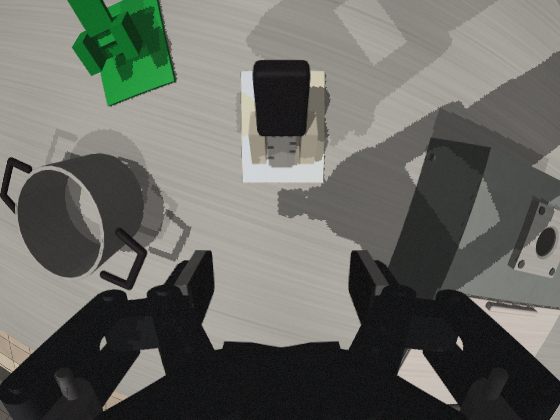

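move_arm(
  targets=[
    [[0.75, -0.05, 0, 0, 0.14, 0, 0], [0.75, -0.1, 0, 0, 0.14, 0, 0], [0.75, -0.1, 0, 0, 0.14, 0, 0], [0.75, 0, 0, 0, 0.14, 0, 0], [0.75, 0, 0, 0, 0.14, 0, 0]],
  ],
)

```text
time_s: 9.45
eef_pos: [564.0, -255.9, 213.9]
ee_rot: [0.692, 0.141, 0.693, -0.142]
force: [-0.4, 0.2, -1.0]
grip_width: 0.749
```

move_arm(
  targets=[
    [[0.75, 0, 0, 0, 0.14, 0, 0], [0.75, 0, 0, 0, 0.14, 0, 0], [0.75, 0, 0, 0, 0.14, 0, 0], [0.75, 0, 0, 0, 0.14, 0, 0], [0.75, 0, 0, 0, 0.14, 0, 0]],
  ],
)

```text
time_s: 9.95
eef_pos: [563.9, -255.8, 213.4]
ee_rot: [0.595, 0.38, 0.597, -0.381]
force: [-0.3, 0.1, -0.3]
grip_width: 0.75
```

move_arm(
  targets=[
    [[0.75, 0, 0, 0, 0.14, 0, 0], [0.75, 0, 0, 0, 0.14, 0, 0], [0.75, 0, 0, 0, 0.14, 0, 0], [0.75, 0, 0, 0, 0.14, 0, 0], [0.75, 0, 0, 0, 0.14, 0, 0]],
  ],
)

```text
time_s: 10.45
eef_pos: [563.9, -255.8, 213.4]
ee_rot: [-0.42, -0.568, -0.42, 0.57]
force: [0.7, -0.7, -0.6]
grip_width: 0.749
```

move_arm(
  targets=[
    [[0.75, 0, 0, 0, 0.14, 0, 0], [0.75, 0, 0, 0, 0.14, 0, 0], [0.75, 0, 0, 0, 0.14, 0, 0], [0.75, 0, 0, 0, 0.14, 0, 0], [0.75, 0, 0, 0, 0.14, 0, 0]],
  ],
)

```text
time_s: 10.95
eef_pos: [563.9, -255.8, 213.4]
ee_rot: [-0.188, -0.681, -0.188, 0.682]
force: [-0.0, 0.0, 0.1]
grip_width: 0.75
```

```bash
python3 - <<'E'
from fit import *
P=pose();print(P, ctrl.sense()['joints'],ctrl.sense()['dq'])
plan(S-80*s,rot(s,-n),9)
E
```

```text
(array([ 563.938, -255.815,  213.424]), array([-0.188, -0.681, -0.188,  0.682])) [-0.614  0.537  1.214 -0.002  1.392  0.418] [ 0.     0.001 -0.    -0.002 -0.001  1.455]
rows 9 rotdeg [10.856 44.994  4.509] shift tool [ 64.209 -28.043 134.854]
[0.0476, -0.0208, 0.0999, 0.0201, 0.0833, 0.0083]
[0.0385, -0.019, 0.1041, 0.0201, 0.0833, 0.0083]
[0.0291, -0.0171, 0.1074, 0.0201, 0.0833, 0.0083]
[0.0195, -0.015, 0.1099, 0.0201, 0.0833, 0.0083]
[0.0097, -0.0128, 0.1114, 0.0201, 0.0833, 0.0083]
[-0.0002, -0.0105, 0.1121, 0.0201, 0.0833, 0.0083]
[-0.01, -0.0081, 0.1118, 0.0201, 0.0833, 0.0083]
[-0.0198, -0.0056, 0.1107, 0.0201, 0.0833, 0.0083]
[-0.0294, -0.0031, 0.1086, 0.0201, 0.0833, 0.0083]
```

move_arm(
  targets=[
    [[0.75, 0, -0.06, 0.3, 0, 0, 0], [0.75, 0, -0.06, 0.3, 0, 0, 0], [0.75, 0, -0.06, 0.3, 0, 0, 0], [0.75, 0, 0, 0, 0, 0, 0], [0.75, 0, 0, 0, 0, 0, 0]],
  ],
)

```text
time_s: 11.45
eef_pos: [434.2, -303.2, 213.9]
ee_rot: [-0.19, -0.681, -0.19, 0.682]
force: [1.0, 0.6, 0.1]
grip_width: 0.751
```

```bash
python3 - <<'E'
from fit import *
P=pose();print(P, ctrl.sense()['joints'],ctrl.sense()['dq'])
plan(S-80*s,rot(s,-n),7)
snap('wrist','w8')
E
```

```text
(array([ 434.17 , -303.224,  213.936]), array([-0.19 , -0.681, -0.19 ,  0.682])) [-0.83   0.337  1.511 -0.002  1.294  0.198] [ 0.032  0.022 -0.021  0.008 -0.008  0.001]
rows 7 rotdeg [11.111 44.934  4.579] shift tool [64.365 -2.175 -0.807]
[0.0613, -0.0021, -0.0008, 0.0265, 0.107, 0.0109]
[0.061, -0.0027, 0.0062, 0.0265, 0.107, 0.0109]
[0.0599, -0.0031, 0.013, 0.0265, 0.107, 0.0109]
[0.058, -0.0033, 0.0197, 0.0265, 0.107, 0.0109]
[0.0554, -0.0034, 0.0262, 0.0265, 0.107, 0.0109]
[0.0521, -0.0032, 0.0323, 0.0265, 0.107, 0.0109]
[0.0481, -0.0028, 0.038, 0.0265, 0.107, 0.0109]
```

View pics/w8.png

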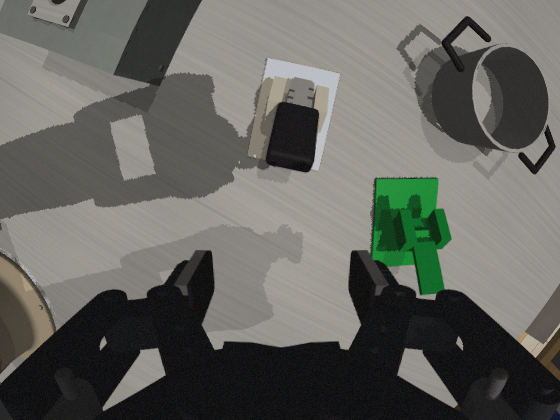

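move_arm(
  targets=[
    [[0.75, 0.061, -0.002, 0, 0.0265, 0.107, 0.011], [0.75, 0.061, -0.003, 0.006, 0.0265, 0.107, 0.011], [0.75, 0.06, -0.003, 0.013, 0.0265, 0.107, 0.011], [0.75, 0.058, -0.003, 0.02, 0.0265, 0.107, 0.011], [0.75, 0.055, -0.003, 0.026, 0.0265, 0.107, 0.011]],
  ],
)

```text
time_s: 12.0
eef_pos: [434.9, -301.3, 167.5]
ee_rot: [0.103, 0.86, 0.169, -0.471]
force: [0.4, 0.6, -0.3]
grip_width: 0.747
```

move_arm(
  targets=[
    [[0.75, 0.052, -0.003, 0.032, 0.0265, 0.107, 0.011], [0.75, 0.048, -0.003, 0.038, 0.0265, 0.107, 0.011], [0.75, 0, 0, 0, 0, 0, 0], [0.75, 0, 0, 0, 0, 0, 0]],
  ],
)

```text
time_s: 12.4
eef_pos: [434.2, -300.8, 149.1]
ee_rot: [0.065, 0.91, 0.157, -0.378]
force: [0.2, -0.4, 0.4]
grip_width: 0.753
```

```bash
python3 - <<'E'
from fit import *
P=pose();print(P, ctrl.sense()['joints'],ctrl.sense()['dq'])
plan(S+0*s,rot(s,-n),4)
snap('wrist','w9'); print(proj('wrist',[S-30*s+9*n+18*Y,S-30*s+9*n-18*Y,S+30*s+9*n+18*Y,S+30*s+9*n-18*Y],P))
E
```

```text
(array([ 434.196, -300.766,  149.111]), array([ 0.065,  0.91 ,  0.157, -0.378])) [-1.202  0.351  1.911  0.923  1.085 -0.514] [ 0.016 -0.025 -0.016 -0.001 -0.004 -0.003]
rows 4 rotdeg [0.083 0.109 0.107] shift tool [79.255  0.198 -0.053]
[0.1321, 0.0003, -0.0001, 0.0003, 0.0005, 0.0004]
[0.1321, 0.0003, -0.0, 0.0003, 0.0005, 0.0004]
[0.1321, 0.0002, 0.0, 0.0003, 0.0005, 0.0004]
[0.1321, 0.0001, 0.0001, 0.0003, 0.0005, 0.0004]
[[216.796 250.76 ]
 [216.887 308.762]
 [195.255 257.628]
 [195.315 302.704]]
```

View pics/w9.png

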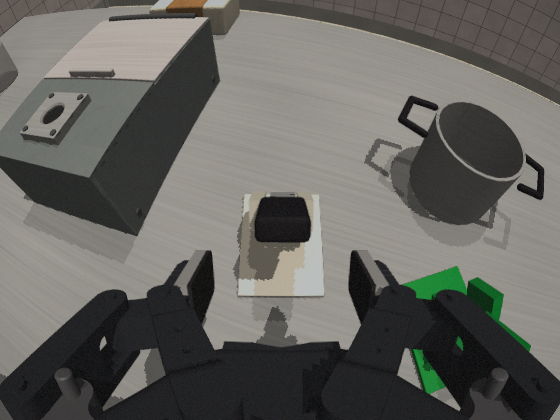

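move_arm(
  targets=[
    [[0.75, 0.17, 0, 0, 0, 0, 0], [0.75, 0.15, 0, 0, 0, 0, 0], [0.75, 0.12, 0, 0, 0, 0, 0], [0.75, 0.07, 0, 0, 0, 0, 0], [0.75, 0.02, 0, 0, 0, 0, 0]],
  ],
)

```text
time_s: 12.95
eef_pos: [487.7, -281.3, 92.9]
ee_rot: [0.065, 0.91, 0.157, -0.377]
force: [0.6, -0.3, 0.2]
grip_width: 0.753
```

```bash
python3 st.py; python3 - <<'E'
from h import *
snap('wrist','w10')
E
```

```text
t 12.95 bow-seat s,y,n -2.7711862630458493 0.6258877030164333 0.6334070477224276 F s,y,n 0.1618717390164443 -0.4345614491368573 0.4568811744457854 torque [-0.132  0.264 -0.003] g 0.7529105699308103
```

View pics/w10.png

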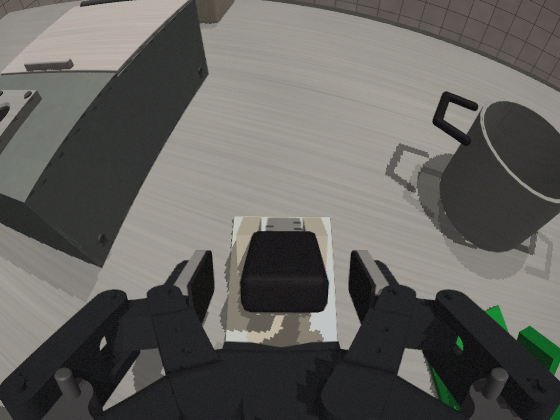

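move_arm(
  targets=[
    [[0.55, 0, 0.005, 0, 0, 0, 0], [0.2, 0, 0, 0, 0, 0, 0], [0.2, 0, 0, 0, 0, 0, 0], [0.2, 0, 0, 0, 0, 0, 0], [0.2, 0, 0, 0, 0, 0, 0]],
  ],
  force=90,
)

```text
time_s: 13.5
eef_pos: [486.7, -283.4, 93.7]
ee_rot: [0.065, 0.911, 0.156, -0.377]
force: [-4.6, 0.1, 5.6]
grip_width: 0.404
```

```bash
python3 st.py
```

```text
t 13.5 bow-seat s,y,n -4.446711882101566 -0.9843039230256354 0.005202106865611946 F s,y,n -6.969846954312187 1.6333574951016572 0.9293353934071028 torque [0.102 0.24  0.164] g 0.40398836833169605
```

move_arm(
  targets=[
    [[0.2, 0, 0, -0.04, 0, 0, 0], [0.2, 0, 0, -0.15, 0, 0, 0], [0.2, 0, 0, -0.2, 0, 0, 0], [0.2, -0.1, 0, -0.2, 0, 0, 0], [0.2, -0.2, 0, -0.2, 0, 0, 0]],
  ],
)

```text
time_s: 14.0
eef_pos: [535.9, -264.4, 208.5]
ee_rot: [0.064, 0.91, 0.157, -0.378]
force: [0.1, -0.7, -1.1]
grip_width: 0.407
```

```bash
python3 - <<'E'
from fit import *
P=pose();print(P, ctrl.sense()['joints'],ctrl.sense()['grip_width'],ctrl.sense()['force'])
ys=np.deg2rad(4.7); X=np.array([np.cos(ys),np.sin(ys),0]); Yv=np.array([-np.sin(ys),np.cos(ys),0])
plan(np.array([506,-33,245])-80*Yv*0,rot([0,0,-1],-Yv))
E
```

```text
(array([ 535.878, -264.405,  208.511]), array([ 0.064,  0.91 ,  0.157, -0.378])) [-0.966  0.339  1.735  0.909  1.045 -0.206] 0.4067507267439838 [ 0.074 -0.66  -1.075]
rows 11 rotdeg [-71.147 -38.278 -29.286] shift tool [   9.249 -228.214  -60.043]
[0.0056, -0.1383, -0.0364, -0.1078, -0.058, -0.0444]
[0.0092, -0.133, -0.0522, -0.1078, -0.058, -0.0444]
[0.0116, -0.1257, -0.0674, -0.1078, -0.058, -0.0444]
[0.0127, -0.1167, -0.0819, -0.1078, -0.058, -0.0444]
[0.0125, -0.1061, -0.0952, -0.1078, -0.058, -0.0444]
[0.011, -0.0941, -0.1073, -0.1078, -0.058, -0.0444]
[0.0082, -0.0809, -0.1178, -0.1078, -0.058, -0.0444]
[0.0042, -0.0668, -0.1265, -0.1078, -0.058, -0.0444]
[-0.0009, -0.0521, -0.1333, -0.1078, -0.058, -0.0444]
[-0.0071, -0.0369, -0.1381, -0.1078, -0.058, -0.0444]
[-0.0142, -0.0217, -0.1408, -0.1078, -0.058, -0.0444]
```

move_arm(
  targets=[
    [[0.2, -0.065, -0.138, -0.106, -0.108, -0.058, -0.044], [0.2, -0.06, -0.133, -0.12, -0.108, -0.058, -0.044], [0.2, -0.06, -0.126, -0.14, -0.108, -0.058, -0.044], [0.2, 0.013, -0.117, -0.082, -0.108, -0.058, -0.044], [0.2, 0.013, -0.106, -0.095, -0.108, -0.058, -0.044]],
  ],
)

```text
time_s: 14.5
eef_pos: [523.2, -156.9, 269.9]
ee_rot: [0.296, 0.765, 0.345, -0.455]
force: [0.6, 1.1, -1.1]
grip_width: 0.406
```

move_arm(
  targets=[
    [[0.2, 0.011, -0.094, -0.107, -0.108, -0.058, -0.044], [0.2, 0.008, -0.081, -0.118, -0.108, -0.058, -0.044], [0.2, 0.004, -0.067, -0.126, -0.108, -0.058, -0.044], [0.2, -0.001, -0.052, -0.133, -0.108, -0.058, -0.044], [0.2, -0.007, -0.037, -0.138, -0.108, -0.058, -0.044]],
  ],
)

```text
time_s: 15.0
eef_pos: [509.7, -51.6, 285.6]
ee_rot: [0.491, 0.532, 0.494, -0.481]
force: [0.4, 0.4, -1.7]
grip_width: 0.406
```

```bash
python3 - <<'E'
from fit import *
P=pose();print(P, ctrl.sense()['joints'],ctrl.sense()['grip_width'],ctrl.sense()['force'])
ys=np.deg2rad(4.7); X=np.array([np.cos(ys),np.sin(ys),0]); Yv=np.array([-np.sin(ys),np.cos(ys),0])
plan(np.array([506,-33,280]),rot([0,0,-1],-Yv))
E
```

```text
(array([509.727, -51.633, 285.628]), array([ 0.491,  0.532,  0.494, -0.481])) [-0.365  0.226  1.471  0.069  1.419 -0.347] 0.4060531778782951 [ 0.429  0.362 -1.727]
rows 1 rotdeg [-6.29  -3.04  -2.883] shift tool [  6.444  -4.529 -18.185]
[0.043, -0.0302, -0.1212, -0.1048, -0.0507, -0.0481]
```

move_arm(
  targets=[
    [[0.2, 0, 0, 0, -0.05, -0.03, -0.03], [0.2, 0, 0, 0, 0, 0, 0], [0.2, 0, 0, 0, 0, 0, 0]],
  ],
)

```text
time_s: 15.3
eef_pos: [510.0, -52.2, 285.0]
ee_rot: [0.503, 0.507, 0.507, -0.484]
force: [0.5, -0.6, -1.4]
grip_width: 0.404
```

```bash
cat > lk.py <<'E'
from fit import *
ys=np.deg2rad(4.7)
def sx(ys): return np.array([np.cos(ys),np.sin(ys),0]),np.array([-np.sin(ys),np.cos(ys),0])
X2,Y2=sx(ys); RL=rot([0,0,-1],-Y2)
E
python3 - <<'E'
from lk import *
print(pose(),ctrl.sense()['joints'])
plan(np.array([506,-33,262])-55*Y2,RL,2)
E
```

```text
(array([509.963, -52.219, 285.003]), array([ 0.503,  0.507,  0.507, -0.484])) [-0.347  0.242  1.451  0.032  1.44  -0.371]
rows 2 rotdeg [-3.589 -1.485 -1.176] shift tool [22.043 -0.59  36.197]
[0.0735, -0.002, 0.1207, -0.0299, -0.0124, -0.0098]
[0.0751, -0.005, 0.1196, -0.0299, -0.0124, -0.0098]
```

move_arm(
  targets=[
    [[0.2, 0.074, -0.002, 0.12, -0.03, -0.0124, -0.01], [0.2, 0.075, -0.005, 0.12, -0.03, -0.0124, -0.01], [0.2, 0, 0, 0, 0, 0, 0], [0.2, 0, 0, 0, 0, 0, 0]],
  ],
)

```text
time_s: 15.7
eef_pos: [510.5, -88.0, 262.2]
ee_rot: [0.52, 0.479, 0.52, -0.479]
force: [0.3, -0.5, -0.7]
grip_width: 0.401
```

```bash
python3 - <<'E'
from lk import *
P=pose(); print(P,ctrl.sense()['dq']); np.savez('w11.npz',p=P[0],q=P[1])
i=snap('wrist','w11')[:,:,::-1]
snap('top','t11')
q=proj('wrist',[506,-33,120],P)[0];print(q)
r0,c0=int(q[0])-60,int(q[1])-60; print(r0,c0)
cv2.imwrite('pics/c11.png',cv2.resize(i[r0:r0+120,c0:c0+120],None,fx=5,fy=5,interpolation=2))
E
```

```text
(array([510.468, -88.021, 262.213]), array([ 0.52 ,  0.479,  0.52 , -0.479])) [ 0.018 -0.011 -0.012 -0.001  0.002 -0.001]
[133.94  281.197]
73 221
```

View pics/w11.png

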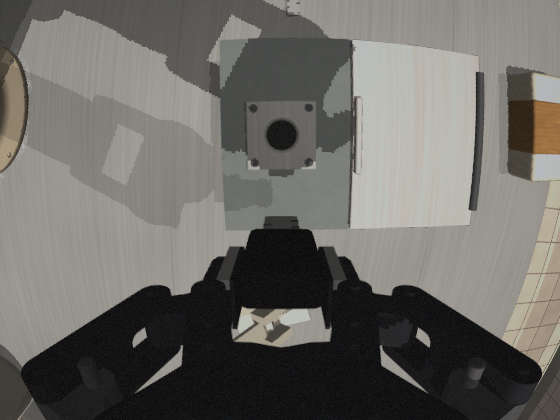

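View pics/c11.png

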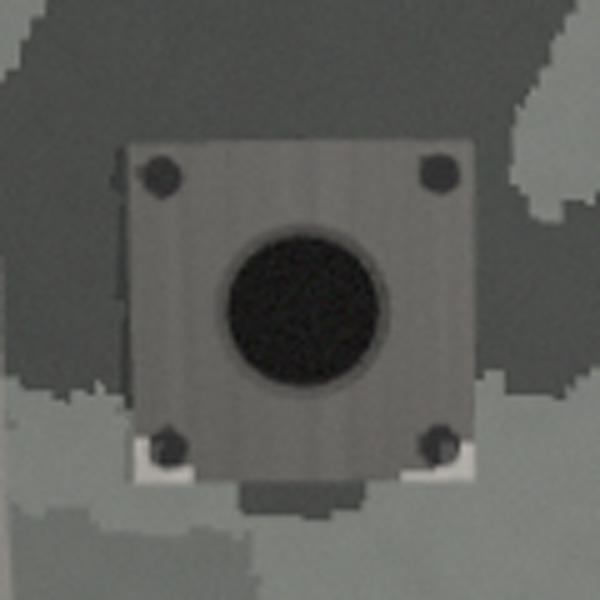

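```bash
python3 - <<'E'
from lk import *
d=np.load('w11.npz'); P=(d['p'],d['q'])
c=np.array([(128,142),(474,141),(474,481),(133,482)])/5.; w=np.array([onz('wrist',(q[1]+73,q[0]+221),120,P) for q in c]); print(w)
print('centre',w.mean(0),'mouth',onz('wrist',(73+311/5,221+304/5),120,P),'outer sizes',[np.linalg.norm(w[i]-w[i-1]) for i in range(4)])
for i in range(4): e=w[i]-w[i-1]; print(np.rad2deg(np.arctan2(e[1],e[0])))
W=Rq(P[1]).as_matrix()
print('tip proj',proj('wrist',P[0]+W[:,0]*76,P), 'tip corners', proj('wrist',[P[0]+W@np.array([76,a,b]) for a in(-9,9) for b in(-2,2)],P))
print('shoulder',proj('wrist',[P[0]+W@np.array([31,a,b]) for a in(-18,18) for b in(-9,9)],P))
print('bowend',proj('wrist',[P[0]+W@np.array([-29,a,b]) for a in(-18,18) for b in(-9,9)],P))
i=cv2.imread('pics/w11.png');cv2.imwrite('pics/c12.png',cv2.resize(i[205:315,225:345],None,fx=6,fy=6,interpolation=2))
E
```

```text
[[473.717  -6.527 120.   ]
 [533.602  -1.5   120.   ]
 [539.187 -61.559 120.   ]
 [478.75  -66.637 120.   ]]
centre [506.314 -34.056 120.   ] mouth [506.613 -34.064 120.   ] outer sizes [np.float64(60.320123994863515), np.float64(60.09570929577807), np.float64(60.318497801430375), np.float64(60.64949070342203)]
94.78657358789009
4.79860703780085
-84.68739000320987
-175.19756497492642
tip proj [[216.309 281.228]] tip corners [[213.582 268.427]
 [219.025 268.489]
 [213.572 294.027]
 [219.014 293.966]]
shoulder [[223.587 249.491]
 [252.931 250.45 ]
 [223.56  313.13 ]
 [252.899 312.17 ]]
bowend [[270.03  235.666]
 [308.501 238.163]
 [269.972 327.351]
 [308.435 324.823]]
```

View pics/c12.png

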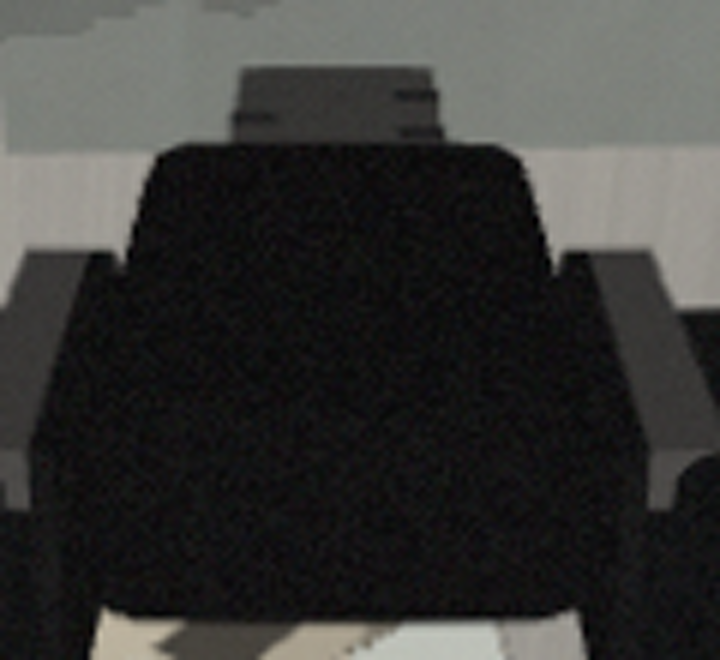

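```bash
python3 - <<'E'
from lk import *
print(pose())
plan(np.array([506.4,-32.7,222]),RL,2)
E
```

```text
(array([510.73 , -87.468, 262.767]), array([ 0.521,  0.479,  0.52 , -0.479]))
rows 2 rotdeg [ 0.045  0.041 -0.031] shift tool [ 40.727   0.193 -54.967]
[0.1358, 0.0006, -0.1832, 0.0004, 0.0003, -0.0003]
[0.1358, 0.0006, -0.1832, 0.0004, 0.0003, -0.0003]
```

move_arm(
  targets=[
    [[0.2, 0.1, 0.001, -0.2, 0, 0, 0], [0.2, 0.12, 0, -0.166, 0, 0, 0], [0.2, 0.05, 0, 0, 0, 0, 0], [0.2, 0, 0, 0, 0, 0, 0], [0.2, 0, 0, 0, 0, 0, 0]],
  ],
)

```text
time_s: 16.3
eef_pos: [506.6, -33.4, 222.4]
ee_rot: [0.521, 0.478, 0.52, -0.479]
force: [1.2, 0.7, -1.0]
grip_width: 0.402
```

```bash
cat > ls.py <<'E'
from lk import *
q=ctrl.sense(); P=(q['eef_pos'],q['ee_rot']); W=Rq(P[1]).as_matrix()
M=np.array([506.4,-32.7,0])
d=P[0]-M; ky=W[:,1]; a=np.arctan2(ky@Y2,ky@X2)
print('t',round(q['time_s'],2),'off x,y',d@X2,d@Y2,'tip z',P[0][2]-76,'yaw vs safe',a,'tilt',W[2,1:],'F',q['force']@X2,q['force']@Y2,q['force'][2],'T',q['wrist_torque'],'g',q['grip_width'])
E
python3 ls.py; python3 - <<'E'
from h import *
snap('wrist','w13');i=snap('side','s13')[:,:,::-1]
cv2.imwrite('pics/s13c.png',cv2.resize(i[130:250,190:340],None,fx=5,fy=5,interpolation=2))
print(ctrl.sense()['joints'])
E
```

```text
t 16.3 off x,y 0.15040836802298238 -0.7174685035227608 tip z 146.40712062832952 yaw vs safe 0.0015818043374539639 tilt [0.001 0.001] F 1.2606328097480535 0.5952089839340493 -0.9700382413036255 T [ 0.001  0.004 -0.034] g 0.40203439679880004
[-0.297  0.282  1.564 -0.001  1.295 -0.38 ]
```

View pics/s13c.png

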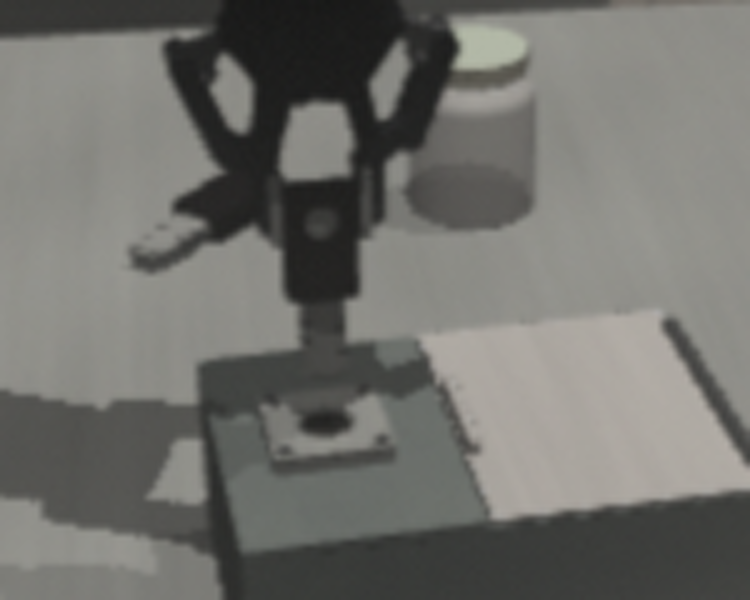

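View pics/w13.png

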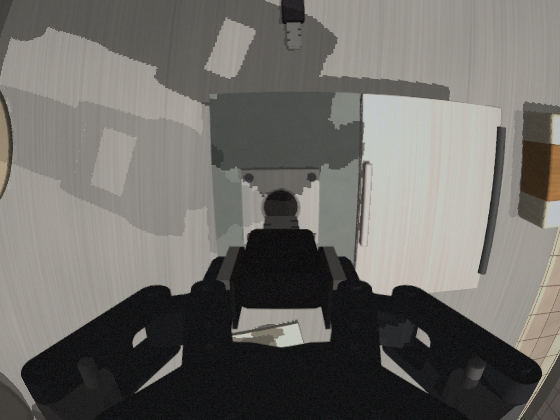

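move_arm(
  targets=[
    [[0.2, 0.08, 0, -0.004, 0, 0, 0], [0.2, 0.06, 0, 0, 0, 0, 0], [0.2, 0.03, 0, 0, 0, 0, 0], [0.2, 0.02, 0, 0, 0, 0, 0], [0.2, 0, 0, 0, 0, 0, 0]],
  ],
)

```text
time_s: 16.9
eef_pos: [506.0, -32.3, 192.7]
ee_rot: [0.52, 0.478, 0.521, -0.479]
force: [-0.0, 0.5, -1.4]
grip_width: 0.406
```

```bash
python3 ls.py; python3 - <<'E'
from h import *
i=snap('wrist','w14')[:,:,::-1]
cv2.imwrite('pics/c14.png',cv2.resize(i[150:250,220:340],None,fx=6,fy=6,interpolation=2))
E
```

```text
t 16.9 off x,y -0.33197391820105726 0.45623654844534056 tip z 116.66040370643765 yaw vs safe 0.0021555002085703696 tilt [-0.001  0.001] F 0.03720321972078188 0.5347711817384041 -1.4200421881850889 T [ 0.034 -0.012  0.04 ] g 0.4055354116505596
```

View pics/c14.png

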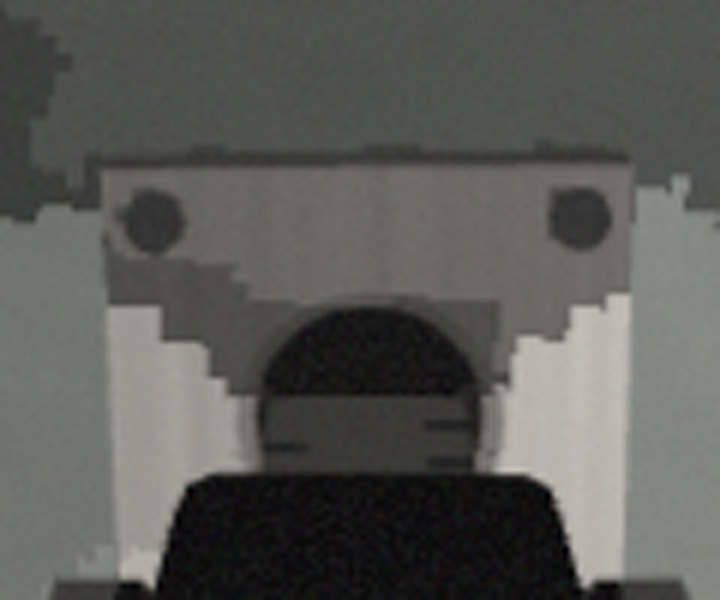

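move_arm(
  targets=[
    [[0.2, 0.03, 0, -0.004, 0, 0, 0], [0.2, 0.02, 0, 0, 0, 0, 0], [0.2, 0.008, 0, 0, 0, 0, 0], [0.2, 0, 0, 0, 0, 0, 0]],
  ],
)

```text
time_s: 17.35
eef_pos: [506.0, -31.7, 184.2]
ee_rot: [0.521, 0.478, 0.521, -0.479]
force: [-0.6, -0.9, -0.9]
grip_width: 0.401
```

```bash
python3 ls.py
```

```text
t 17.35 off x,y -0.2738897566005396 1.0446431890924541 tip z 108.22629771186493 yaw vs safe 0.002203678281612996 tilt [-0.001  0.001] F -0.6443732263533611 -0.8497650842614977 -0.9459725783065742 T [-0.025  0.025 -0.026] g 0.40087360989322673
```

move_arm(
  targets=[
    [[0.2, 0.01, 0, 0, 0, 0, 0], [0.2, 0.01, 0, 0, 0, 0, 0], [0.2, 0, 0, 0, 0, 0, 0]],
  ],
)

```text
time_s: 17.65
eef_pos: [506.1, -31.8, 181.2]
ee_rot: [0.521, 0.478, 0.521, -0.479]
force: [0.8, -0.7, -1.5]
grip_width: 0.406
```

```bash
python3 ls.py
```

```text
t 17.65 off x,y -0.2724393105395124 0.9008025370377016 tip z 105.23182955179445 yaw vs safe 0.002148161108372723 tilt [-0.001  0.001] F 0.784667138777259 -0.7400303597686408 -1.465460910637452 T [-0.211 -0.066  0.044] g 0.4064003310454456
```

move_arm(
  targets=[
    [[0.2, 0.01, 0, 0, 0, 0, 0], [0.2, 0.01, 0, 0, 0, 0, 0], [0.2, 0, 0, 0, 0, 0, 0]],
  ],
)

```text
time_s: 17.95
eef_pos: [506.3, -31.9, 178.8]
ee_rot: [0.521, 0.478, 0.52, -0.479]
force: [-1.6, -0.3, 4.0]
grip_width: 0.402
```

```bash
python3 ls.py
```

```text
t 17.95 off x,y -0.080083757466369 0.8495204692095015 tip z 102.8123986216134 yaw vs safe 0.0021806370286426104 tilt [-0.     0.001] F -1.628461547014483 -0.2136146324721577 4.036947511277466 T [-0.27   0.294  0.04 ] g 0.4018348693169326
```

move_arm(
  targets=[
    [[0.2, 0.005, 0, 0, 0.03, 0, 0], [0.2, 0, 0, 0, 0.03, 0, 0], [0.2, 0, 0, 0, 0, 0, 0]],
  ],
)

```text
time_s: 18.25
eef_pos: [506.3, -31.7, 178.4]
ee_rot: [0.505, 0.495, 0.505, -0.495]
force: [-2.3, 0.5, 7.5]
grip_width: 0.403
```

```bash
python3 ls.py
```

```text
t 18.25 off x,y -0.04486667484286857 1.0419081626631015 tip z 102.43597910225105 yaw vs safe -0.06149205819913327 tilt [0.    0.001] F -2.2021856232193193 0.7204370638394615 7.52013162733807 T [ 0.018  0.473 -0.003] g 0.4027969218817416
```

move_arm(
  targets=[
    [[0.2, 0, 0, 0, 0.03, 0, 0], [0.2, 0, 0, 0, 0.03, 0, 0], [0.2, 0, 0, 0, 0, 0, 0]],
  ],
)

```text
time_s: 18.55
eef_pos: [506.2, -31.4, 178.4]
ee_rot: [-0.489, -0.51, -0.489, 0.511]
force: [-2.4, -0.0, 7.0]
grip_width: 0.406
```

```bash
python3 ls.py
```

```text
t 18.55 off x,y -0.10723930400113227 1.2836596021542424 tip z 102.38669024958489 yaw vs safe -0.12434993049854787 tilt [0. 0.] F -2.3994000359323944 0.16453515783966988 7.022921140942055 T [0.329 0.579 0.053] g 0.4056797029765422
```

move_arm(
  targets=[
    [[0.2, 0, 0, 0, 0.03, 0, 0], [0.2, 0, 0, 0, 0.03, 0, 0], [0.2, 0, 0, 0, 0, 0, 0]],
  ],
)

```text
time_s: 18.85
eef_pos: [506.1, -31.6, 177.8]
ee_rot: [-0.473, -0.525, -0.473, 0.526]
force: [0.3, -0.3, -2.3]
grip_width: 0.403
```

```bash
python3 ls.py
```

```text
t 18.85 off x,y -0.17741697935115947 1.1026862835856766 tip z 101.76176535209402 yaw vs safe -0.18655953603169323 tilt [-0.     0.001] F 0.26388514901526466 -0.3414927092535541 -2.347766433167015 T [-0.174 -0.039  0.025] g 0.4029194132539796
```

move_arm(
  targets=[
    [[0.2, 0.012, 0, 0, 0, 0, 0], [0.2, 0.012, 0, 0, 0, 0, 0], [0.2, 0, 0, 0, 0, 0, 0]],
  ],
)

```text
time_s: 19.15
eef_pos: [505.9, -31.7, 173.5]
ee_rot: [-0.473, -0.525, -0.474, 0.526]
force: [-0.7, -0.5, -1.4]
grip_width: 0.408
```

```bash
python3 ls.py
```

```text
t 19.15 off x,y -0.4535824054702 1.0350475920972428 tip z 97.46536767933239 yaw vs safe -0.18603642902262274 tilt [-0.002  0.001] F -0.7381392968752846 -0.4893335015623505 -1.36048921130654 T [-0.112 -0.011 -0.018] g 0.40770475863845856
```

move_arm(
  targets=[
    [[0.2, 0.025, 0, 0, 0, 0, 0], [0.2, 0.025, 0, 0, 0, 0, 0], [0.2, 0, 0, 0, 0, 0, 0]],
  ],
)

```text
time_s: 19.45
eef_pos: [505.8, -31.7, 165.8]
ee_rot: [-0.473, -0.525, -0.473, 0.526]
force: [0.8, -1.0, -1.4]
grip_width: 0.406
```

```bash
python3 ls.py
```

```text
t 19.45 off x,y -0.5122641269867818 1.0530356311913074 tip z 89.82897908874563 yaw vs safe -0.18630395929158058 tilt [-0.002  0.001] F 0.7017466249239043 -1.0908117548918954 -1.4344942011188508 T [-0.265  0.021 -0.027] g 0.40563231081462225
```

move_arm(
  targets=[
    [[0.2, 0.03, 0, 0, 0, 0, 0], [0.2, 0.025, 0, 0, 0, 0, 0], [0.2, 0, 0, 0, 0, 0, 0]],
  ],
)

```text
time_s: 19.75
eef_pos: [505.8, -31.7, 157.7]
ee_rot: [-0.473, -0.525, -0.473, 0.526]
force: [-0.5, -1.3, -1.5]
grip_width: 0.404
```

```bash
python3 ls.py
```

```text
t 19.75 off x,y -0.4820151529506903 1.0319188646953812 tip z 81.66202795012651 yaw vs safe -0.18635703577466964 tilt [-0.001  0.001] F -0.5678331753602331 -1.2472952295899467 -1.5291227253177957 T [-0.273  0.05  -0.028] g 0.403950101459524
```

move_arm(
  targets=[
    [[0.2, 0.02, 0, 0, 0, 0, 0], [0.2, 0.015, 0, 0, 0, 0, 0], [0.2, 0, 0, 0, 0, 0, 0]],
  ],
)

```text
time_s: 20.05
eef_pos: [505.9, -31.7, 152.7]
ee_rot: [-0.473, -0.525, -0.473, 0.526]
force: [0.1, -1.4, -1.6]
grip_width: 0.403
```

```bash
python3 ls.py
```

```text
t 20.05 off x,y -0.3707436569212613 1.000417318960403 tip z 76.71217953815173 yaw vs safe -0.18637603305006192 tilt [-0.001  0.001] F 0.004211545351236273 -1.378447705558762 -1.6223126303040636 T [-0.323 -0.023 -0.012] g 0.4034829102151559
```

move_arm(
  targets=[
    [[0.2, 0.014, 0, 0, 0, 0, 0], [0.2, 0.01, 0, 0, 0, 0, 0], [0.2, 0, 0, 0, 0, 0, 0]],
  ],
)

```text
time_s: 20.35
eef_pos: [506.2, -31.8, 151.2]
ee_rot: [-0.474, -0.525, -0.473, 0.526]
force: [-7.4, -0.4, 15.5]
grip_width: 0.403
```

```bash
python3 ls.py
```

```text
t 20.35 off x,y -0.10639205568392462 0.8942214793010549 tip z 75.16075663253233 yaw vs safe -0.18609201497412123 tilt [0.001 0.002] F -7.373266388208502 0.19219443033856243 15.498692527023042 T [-0.08   1.251 -0.057] g 0.40277844372226973
```

move_arm(
  targets=[
    [[0.2, -0.004, 0, 0, 0.06, 0, 0], [0.2, 0, 0, 0, 0.08, 0, 0], [0.2, 0, 0, 0, 0.08, 0, 0], [0.2, 0, 0, 0, 0.08, 0, 0], [0.2, 0, 0, 0, 0, 0, 0]],
  ],
)

```text
time_s: 20.85
eef_pos: [506.5, -32.2, 151.2]
ee_rot: [-0.386, -0.593, -0.384, 0.593]
force: [-2.5, -2.7, 8.2]
grip_width: 0.408
```

```bash
python3 ls.py
```

```text
t 20.85 off x,y 0.17638761210703155 0.45663911840530835 tip z 75.23227543645012 yaw vs safe -0.502570759431155 tilt [0.002 0.002] F -2.7486600038149853 -2.5133051563656315 8.163614668998678 T [-0.642  0.519 -0.009] g 0.4075107908430597
```

move_arm(
  targets=[
    [[0.2, 0, 0, 0, 0.08, 0, 0], [0.2, 0, 0, 0, 0.08, 0, 0], [0.2, 0, 0, 0, 0.08, 0, 0], [0.2, 0, 0, 0, 0.08, 0, 0], [0.2, 0, 0, 0, 0, 0, 0]],
  ],
)

```text
time_s: 21.35
eef_pos: [506.6, -32.4, 151.2]
ee_rot: [0.281, 0.649, 0.279, -0.649]
force: [-2.5, -3.7, 8.2]
grip_width: 0.402
```

```bash
python3 ls.py
```

```text
t 21.35 off x,y 0.23353955714295868 0.331802728317336 tip z 75.21307695025462 yaw vs safe -0.83775949653164 tilt [0.003 0.001] F -2.7586044952665314 -3.4882111288325315 8.170614478551785 T [-0.74   0.436 -0.019] g 0.4024558688131875
```

move_arm(
  targets=[
    [[0.2, 0, 0, 0, 0.07, 0, 0], [0.2, 0, 0, 0, 0.07, 0, 0], [0.2, 0, 0, 0, 0.06, 0, 0], [0.2, 0, 0, 0, 0, 0, 0], [0.2, 0, 0, 0, 0, 0, 0]],
  ],
)

```text
time_s: 21.85
eef_pos: [506.6, -32.4, 151.2]
ee_rot: [0.213, 0.675, 0.211, -0.675]
force: [-2.3, -3.8, 8.5]
grip_width: 0.404
```

```bash
python3 ls.py; python3 - <<'E'
from h import *
snap('wrist','w15');i=snap('side','s15')[:,:,::-1]
cv2.imwrite('pics/s15c.png',cv2.resize(i[130:280,190:360],None,fx=4,fy=4,interpolation=2))
E
```

```text
t 21.85 off x,y 0.2548815796314321 0.2512352136640006 tip z 75.22661428031466 yaw vs safe -1.0450418145657243 tilt [0.003 0.   ] F -2.6408288620376985 -3.5775257851172886 8.52691772756162 T [-0.757  0.46   0.004] g 0.4044229319432304
```

View pics/s15c.png

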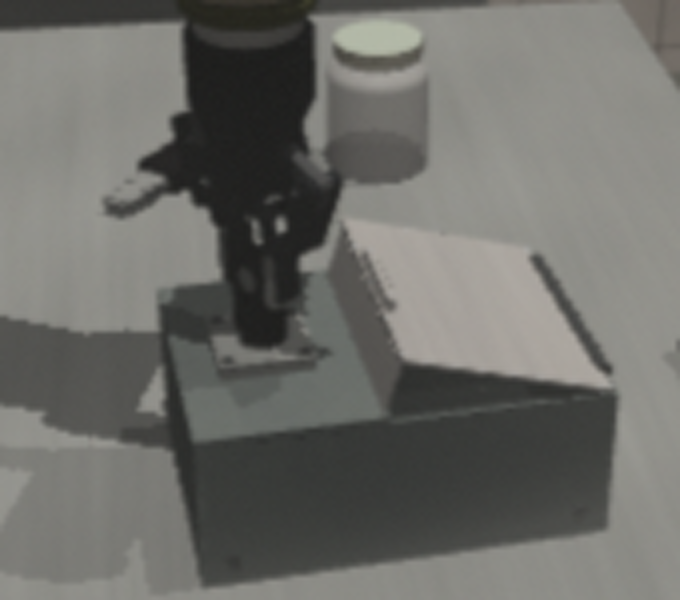

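View pics/w15.png

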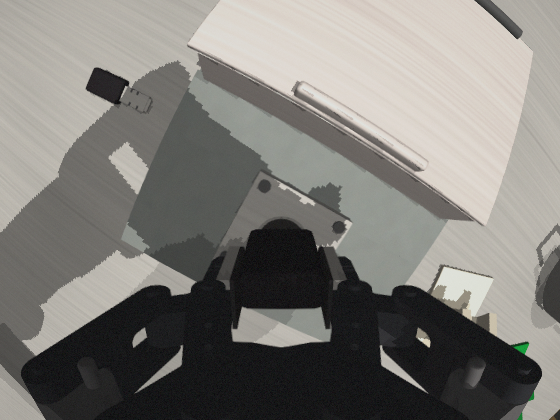

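The lid has risen: its edge stands well above the deck at (400,390) in the side crop, and the shoulder is on the plate. I'll let it settle, then release and rise.

move_arm(
  targets=[
    [[0.3, 0, 0, 0, 0, 0, 0], [0.45, 0, 0, 0, 0, 0, 0], [0.55, 0, 0, 0, 0, 0, 0], [0.6, 0, 0, 0, 0, 0, 0], [0.6, 0, 0, 0, 0, 0, 0]],
  ],
)

```text
time_s: 22.45
eef_pos: [506.0, -31.6, 149.9]
ee_rot: [-0.212, -0.674, -0.211, 0.675]
force: [-0.6, 0.4, -0.5]
grip_width: 0.598
```

```bash
python3 ls.py; python3 - <<'E'
from h import *
snap('wrist','w16')
E
```

```text
t 22.45 off x,y -0.28980799429414184 1.145263758605629 tip z 73.89257333976946 yaw vs safe -1.0449706573086448 tilt [0.    0.001] F -0.6045292660306077 0.4902611147421871 -0.49349526920194514 T [-0.017 -0.036  0.018] g 0.5980384549048502
```

View pics/w16.png

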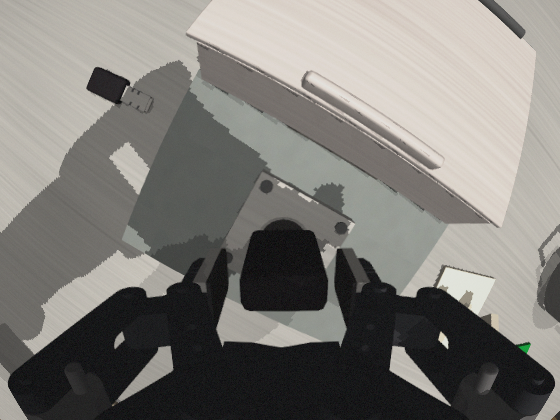

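move_arm(
  targets=[
    [[0.6, -0.04, 0, 0, 0, 0, 0], [0.6, -0.15, 0, 0, 0, 0, 0], [0.6, -0.25, 0, 0, 0, 0, 0], [0.6, -0.3, 0, 0, 0, 0, 0], [0.6, -0.3, 0, 0, 0, 0, 0]],
  ],
)

```text
time_s: 23.0
eef_pos: [505.8, -31.4, 308.2]
ee_rot: [-0.212, -0.674, -0.211, 0.675]
force: [0.6, -0.7, 0.5]
grip_width: 0.607
```

move_arm(
  targets=[
    [[0.6, 0, 0, 0.2, 0, 0, 0], [0.6, 0, 0, 0.2, 0, 0, 0], [0.6, 0, 0, 0, 0, 0, 0], [0.6, 0, 0, 0, 0, 0, 0], [0.6, 0, 0, 0, 0, 0, 0]],
  ],
)

```text
time_s: 23.5
eef_pos: [457.3, -65.6, 306.2]
ee_rot: [-0.212, -0.674, -0.211, 0.675]
force: [0.5, 0.0, 0.3]
grip_width: 0.6
```

```bash
python3 - <<'E'
from h import *
print(ctrl.sense()['time_s'],ctrl.sense()['force'],pose())
snap('wrist','w17');i=snap('side','s17')[:,:,::-1]
cv2.imwrite('pics/s17c.png',cv2.resize(i[130:400,190:390],None,fx=2.2,fy=2.2,interpolation=2)); snap('top','t17')
E
```

```text
23.5 [0.469 0.047 0.314] (array([457.344, -65.576, 306.193]), array([-0.212, -0.674, -0.211,  0.675]))
```

View pics/s17c.png

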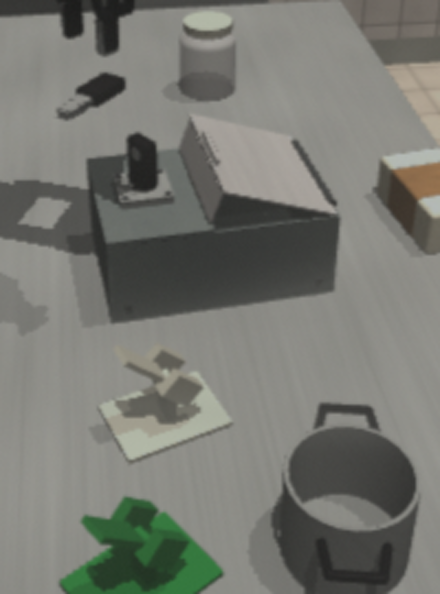

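View pics/w17.png

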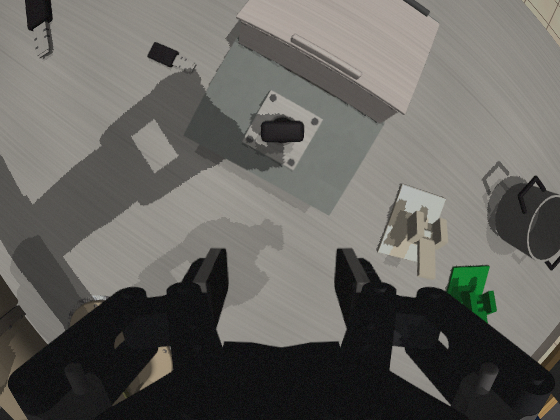

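View pics/t17.png

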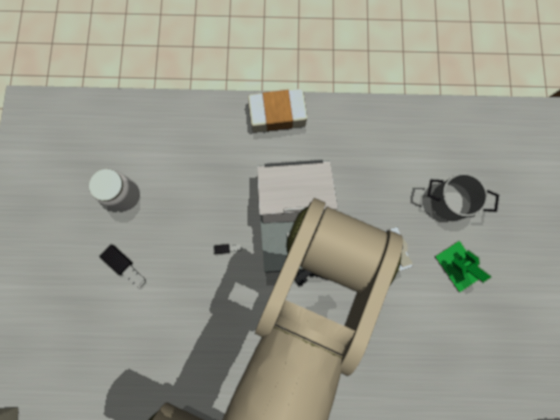

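The key stands upright and home on the plate, at (282,131) in the wrist picture. The lid is up, and the pot and jar are where they were. The arm is clear at 23.5 s, so I'm handing in.

```bash
python3 - <<'E'
from rig import ctrl
print(ctrl.finish_job())
E
```

```text
the job is handed in; nothing more can be done
None
```

The safe is unlocked: the lid has risen and the key is standing fully home in the lock. I handed the job in at about 23.6 s of the 72 s allowed.

- **Rest:** I took the middle-sized key from the table, laid it in the light-coloured rest until its shoulder met the stop, and let go.
- **Lock:** I retook the key by the end of its bow and lowered it into the lock. At first the tip stopped at about 4 to 7.5 N of force. Turning the key slowly clockwise, it dropped into the keyway at about 0.19 rad. I pushed it home with about 15 N, then turned it to 1.05 rad clockwise.
- **Last checks:** The force reading showed the shoulder meeting the plate with the tip at 75 mm, which is the full 45 mm depth. The final pictures show the key upright on the plate, the lid up, the pot and jar where they were, and the open gripper clear of everything.
- **Disagreements:**
  - The tip first stopped about 4 mm lower than the plug's top. Most likely its narrowed end had already entered the slot.
  - The wrist camera showed the key 1 to 2 mm off from where the arm's own position put it. I split the difference and it fitted.
  - The wrist torque about the key's axis read close to zero during the turn, so I judged the unlocking by the lid rising.

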